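# Lock off the dust extractor and close its filter pot

## Task

The bench dust extractor's filter pot is standing open. First swing the red isolator handle to off and leave its padlock hole lined up with the hole in the fixed hasp; then pick every pottery sherd off the pot and put them all in the yellow finds tray; then lower the slotted cover over the wing nut and stud until it lies flat inside the pot's rim, and spin the wing nut clockwise until it is snug on the cover. Leave the other things on the bench where they are.

Things in the scene. Friction and masses are not known exactly. Their poses are not given: they have to be found in the camera images.
- filter_pot: fixed blue round filter pot, 174 mm across, standing 55 mm above the bench; origin on its axis at bench level. Its flat top (z = 55 mm, pleated filter disc) is ringed by a rim 5 mm higher, inside radius 83 mm. A stud 10 mm in diameter stands at the centre to z = 115 mm and carries the wing nut, which never comes off
- wing_nut: brass wing nut on the pot's stud: wings 40 mm across along its x, 8 mm thick along its y, 20 mm high; origin on the axis at the wings' underside, 90 mm above the bench at nut_turn = 0 and 8 mm lower per turn. Stays where it is left
- nut_grip (a point): point on the nut's axis at mid-height of the wings, 10 mm above the wings' underside; x along the wings, y across them. Pinch the wings across y
- nut_turn (a joint): turn of the wing nut in rad, growing clockwise seen from above, each rad lowering it 1.27 mm. It starts between 0 and 1.2; with the cover seated its wings meet the boss at about 5.3 and by 5.6 it is snug (thread friction 0.03 N m and then rapidly stiffer); stop at 7.5
- cover: loose blue round cover, 158 mm across, 6 mm thick, 0.35 kg, origin under its centre, flat on the bench. Aluminium boss in the middle, 70 mm along x, 40 mm along y (flat sides: grip here), top 28 mm above the underside; through it a slot 48 mm along x, 16 mm along y. The wings pass when they lie along the slot, either way round. Home: underside on the pot's top; nothing fixes its yaw
- isolator: fixed grey isolator box lying on the bench, 150 x 150 x 60 mm high; origin at bench level below the handle's pivot, which is at its centre, axis vertical
- isolator_handle (a joint): angle of the red handle in rad, growing anticlockwise seen from above; 0 = on, handle along the isolator's x; 1.571 = off, along the isolator's y, holes in line. There is no stop at off: it travels from -0.05 to 1.95 and stays where it is left (friction 0.12 N m)
- handle_grip (a point): middle of the handle's upright fin, 50 mm from the pivot and 82 mm above the bench; the fin runs along the handle's x (radially, 24 to 70 mm from the pivot), is 12 mm thick along y, its top 92 mm above the bench, 32 mm above the box
- handle_hole (a point): padlock hole in the handle's end, 13 mm wide, 86 mm from the pivot
- hasp_hole (a point): hole in the fixed steel hasp at the edge of the isolator box, 86 mm from the pivot along the isolator's y, just below the swing of the handle's hole
- finds_tray: fixed yellow open tray, 200 mm along x, 160 mm along y, walls 5 mm thick and 28 mm high, floor 5 mm; origin under its centre
- sherd1: orange fired-clay pot fragment, gently arched: 38 mm along its x (flat parallel ends, the easy grip), 45 mm along its y, 14 mm high, 30 g; origin under its middle, z up as it lies at the start. It may be absent. The present ones lie arch-up on the open filter pot around the stud, about 46 mm from its axis, x roughly tangential
- sherd2: dark grey fired-clay pot fragment, gently arched: 38 mm along its x (flat parallel ends, the easy grip), 45 mm along its y, 14 mm high, 30 g; origin under its middle, z up as it lies at the start. It may be absent. The present ones lie arch-up on the open filter pot around the stud, about 46 mm from its axis, x roughly tangential
- sherd3: orange fired-clay pot fragment, gently arched: 38 mm along its x (flat parallel ends, the easy grip), 45 mm along its y, 14 mm high, 30 g; origin under its middle, z up as it lies at the start. It may be absent. The present ones lie arch-up on the open filter pot around the stud, about 46 mm from its axis, x roughly tangential
- sherd4: brown fired-clay pot fragment, gently arched: 38 mm along its x (flat parallel ends, the easy grip), 45 mm along its y, 14 mm high, 30 g; origin under its middle, z up as it lies at the start. It may be absent. The present ones lie arch-up on the open filter pot around the stud, about 46 mm from its axis, x roughly tangential
- jar: bystander: terracotta jar 64 mm wide, 100 mm high, origin underneath
- lamp_bowl: bystander: grey small bowl 72 mm wide, 30 mm high, origin underneath
- glue: bystander: white glue bottle 40 mm wide, 110 mm high, origin underneath
- dish: bystander: white dish 84 mm wide, 30 mm high, origin underneath
- brush: bystander: brush 160 mm long lying on the bench
- tape: bystander: cork ring 80 mm wide, 20 mm high, origin underneath
Not all that is in view belongs to the job. There is more than one size of the cover; the job needs the middle-sized.

How it is judged:
By the outcome, as a careful person would: the job done as asked, in the order asked, and still so for the second after the job is handed in, with the robot touching nothing.
Of sherd1, sherd2, sherd3, sherd4 only 2 to 4 are there at a start; the rules pass over those that are not, and their reading is None.
At some moment in a run one of sherd1, sherd2, sherd3, sherd4, cover may be knocked a few centimetres aside while the robot is not near it.
It also fails if it takes over 210 s, if anything falls off the work surface, if the arm or the gripper's body presses on something with over 40 N, if the wrist force passes 120 N, or if a joint passes its speed limit or range.

## Robot

A 7-joint arm with a two-finger parallel gripper is mounted at the origin on the work surface. World frame = base frame: x ahead of the robot, y to its left, z up, the work surface at z = 0. Lengths are in m, angles in rad, forces in N, time in s.
With the tool pointing down it reaches from about 0.425 to 1.025 m from the base axis. Payload 3.6 kg.
Tool frame: the origin (TCP) lies at the very end of the fingers, on their centre line; the grasp point (between the pads) lies 19 mm behind it; x points along the fingers, y is the direction in which the jaws open and shut, and the axes are right-handed (so a half turn about x gives the same grasp; the last joint's range is limited). The gripper opens to 85 mm and grips with 20 to 120 N. Pads are 22 mm wide; open, the fingers measure 114 mm over their backs; the gripper's body (76 mm by 85 mm) begins 54 mm behind the grasp point. The pads swing forward as they close: fully open they stand 13 mm farther back than shut.
Start: joints at [-1.2, 0.591, 0.048, 1.609, -0.033, 0.943, -0.034], TCP at [0.325, 0.648, 0.231] pointing down, gripper open.
Joint ranges: [-2.69, 2.69], [-0.47, 2.24], [-1.27, 1.36], [0.19, 2.51], [-1.53, 4.68], [0.08, 2.07], [-3.09, 3.09]. Speed limits (rad/s): [2.57, 2.57, 3.14, 3.14, 3.14, 3.14, 3.14].

## Interface

Orientations are given as a unit quaternion [w, x, y, z].
In Python, from workcell import manip, eyes gives the robot as it stands.
- The arm moves only by the shell command python3 -m jog 'ROWS' [FORCE]. ROWS is a JSON object of lists of equal length, an entry for each row: "twist": the turn, a rotation vector about the tool's x, y, z in units of 6 degrees (1.0 is 6 degrees), a list of three; "travel": the shift along the tool's x, y, z in units of 25 mm (1.0 is 25 mm), a list of three; "grip": the closure in counts, from 0 (fully open) to 255 (shut). In form: {"twist": [[wx, wy, wz], ...], "travel": [[tx, ty, tz], ...], "grip": [grip, ...]}. A call has 1 to 10 rows; each row is the pose to reach, as a shift and turn from the pose commanded when the call began, along the tool's axes at that moment; what a row does not reach only later rows make up. A row lasts 1/8 s, in which the tool goes at most 62.5 mm and 10.7 degrees, less where a joint would pass 70% of its speed; a pose out of reach is approached as far as the arm can. A call with a gripper value outside its range is refused whole. The fingers move at their own pace and stop on an object; FORCE is the grip in N (left out, the last holds). Time passes only in rows, so rows that repeat a pose let the fingers close. It gives the time, the measured TCP pose, the force and the opening at its end, in the units of the state.
- manip.get_state(): the state, without advancing time (a new reading comes with each control period).
- eyes.grab_frame(name): name is "side" or "top"; returns (picture, depth): 400x640x3 uint8, red, green, blue; 400x640 float32, m along the optical axis (not along the pixel's ray), 0 where there is no reading.
- eyes.get_calibration(name): a dict with "mtx" (3x3 intrinsics, pixels), "position" and "rotation" of the camera in the world. Camera axes: x right, y up, looking along -z (the intrinsics and any distortion apply to the point x, -y, -z); pixel columns grow to the right and rows downward; lengths in m; the calibration is good to about 2 mm. A picture is of the moment at which its call begins. get_calibration takes no time and is no camera call.
- manip.finish_job(): hands the job in, once; it reports no verdict.
The state is a dict: "clock": time; "joints": joint angles; "joint_vel": joint speeds; "effort": joint torques, N m; "tcp_pos": TCP position; "tcp_rot": TCP orientation; "ft_force": force on the tool from outside, world axes, zero at the start; "wrist_torque": the same for the moment, N m; "gripper_width": finger opening in m.
Only numpy, scipy, OpenCV 4.12 (cv2) and the standard library are available. Lean on these libraries where they do the work, as an engineer would, in place of code of your own. Each camera call takes 0.05 s, during which the arm holds its last target. There are 200 camera calls.

## Working session

There is one attempt and no reset: what is moved stays moved. The work goes in short steps, Python scripts to look and compute and a shell command to move; the robot and the scene stay as the last step left them, time stands still between calls to the robot, and variables do not carry over. Pictures are saved under pics/ and viewed, about 12 in all and at most 16, crops included, and the job is handed in when it is done.

```bash
mkdir -p pics; ls
cat > h.py <<'E'
import numpy as np, cv2
from scipy.spatial.transform import Rotation as R
from workcell import manip, eyes
def cal(n):
    c=eyes.get_calibration(n); r=np.array(c["rotation"],float)
    if r.shape!=(3,3): r=R.from_quat(np.array(r).ravel(),scalar_first=True).as_matrix()
    return np.array(c["mtx"]),np.array(c["position"]),r,c
def cloud(n,d):
    K,p,r,_=cal(n); v,u=np.mgrid[0:d.shape[0],0:d.shape[1]]
    P=np.stack([(u-K[0,2])/K[0,0]*d,-(v-K[1,2])/K[1,1]*d,-d],-1)
    return P@r.T+p
def grab(n,fn=None,crop=None,s=1):
    im,d=eyes.grab_frame(n); X=cloud(n,d); X[d==0]=np.nan
    if fn:
        o=im if crop is None else im[crop[1]:crop[3],crop[0]:crop[2]]
        cv2.imwrite('pics/'+fn,cv2.resize(o[:,:,::-1],None,fx=s,fy=s,interpolation=cv2.INTER_CUBIC))
    np.savez('/tmp/'+n+'.npz',im=im,d=d,X=X)
    return im,d,X
def proj(n,p):
    K,o,r,_=cal(n); q=r.T@(np.array(p)-o); return K[0,0]*q[0]/-q[2]+K[0,2],K[1,1]*q[1]/q[2]+K[1,2]
def st():
    s=manip.get_state(); M=R.from_quat(s["tcp_rot"],scalar_first=True).as_matrix()
    return s,np.array(s["tcp_pos"]),M
def go(pos,yaw=None):
    """travel units and twist units to reach TCP pos, tool straight down with jaw axis (y) at world yaw rad (mod pi)"""
    s,p,M=st()
    print('tcp',p.round(4),'jaw yaw',round(np.degrees(np.arctan2(M[1,1],M[0,1])),2),'t',round(s['clock'],2),'q7',round(s['joints'][6],2),'w',round(s['gripper_width'],4),'F',np.round(s['ft_force'],1))
    print('travel',((M.T@(np.array(pos)-p))/.025).round(3))
    if yaw is not None:
        for k in (0,np.pi):
            y=np.array([np.cos(yaw+k),np.sin(yaw+k),0]);x=np.array([0,0,-1.]);T=np.stack([x,y,np.cross(x,y)],1)
            print(' twist',(R.from_matrix(M.T@T).as_rotvec()/np.radians(6)).round(2))
E
python3 - <<'E'
from h import *
for n in('top','side'):
    im,d,X=grab(n,n+'0.png'); c=cal(n)[3]; print(n,c)
s,p,M=st(); print(s); print(M.round(3))
E
```

```text
pics
top {'mtx': array([[446.51350998,   0.        , 327.67913587],
       [  0.        , 446.51350998, 192.70161924],
       [  0.        ,   0.        ,   1.        ]]), 'position': array([0.26777062, 0.01976455, 1.39147848]), 'rotation': array([ 0.7073931 ,  0.06119637, -0.06544362, -0.70111849])}
side {'mtx': array([[430.38353791,   0.        , 320.79273077],
       [  0.        , 430.38353791, 197.68767647],
       [  0.        ,   0.        ,   1.        ]]), 'position': array([ 0.31870209, -0.95664985,  1.00499521]), 'rotation': array([ 0.90812343,  0.40457601, -0.03484015, -0.10206001])}
{'clock': 0.1, 'joints': array([-1.19948297,  0.59201303,  0.04830624,  1.60967762, -0.03331456,
        0.94271389, -0.03370789]), 'joint_vel': array([-9.35746575e-06, -2.44321052e-03,  9.01701590e-04, -1.92649846e-03,
       -4.77153698e-04,  3.68170860e-04, -8.34751221e-05]), 'effort': array([ 4.69822175e-03, -5.49988353e+01,  1.55322198e+00, -1.98823124e+01,
        9.69597255e-03,  3.78794313e-03,  1.32057096e-05]), 'tcp_pos': array([0.3246428 , 0.6474267 , 0.23027179]), 'tcp_rot': array([ 0.68797255,  0.16214147,  0.68822926, -0.16353713]), 'ft_force': array([ 0.77473773, -0.26465632, -0.45432044]), 'wrist_torque': array([ 0.02360553, -0.00025767, -0.02121344]), 'gripper_width': 0.08549082746495434}
[[-0.001  0.448  0.894]
 [-0.002  0.894 -0.448]
 [-1.    -0.002  0.   ]]
```

View pics/top0.png

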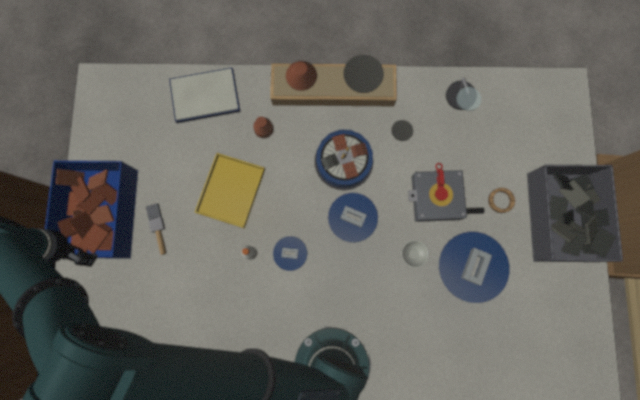

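View pics/side0.png

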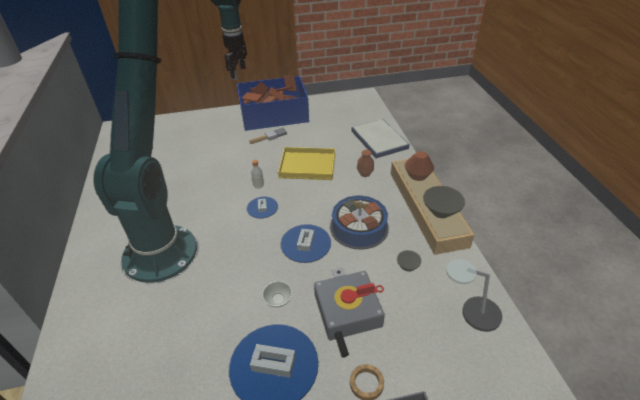

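The top view shows the pot at (344,157) with about 4 sherds, the isolator at (440,195) with its handle pointing up and the hasp on the left at (413,196). The middle cover is at (353,218), the tray at (231,190), the glue at (250,252) and the brush at (156,228). I'll measure next.

```bash
cat > m.py <<'E'
from h import *
from scipy import ndimage
z=np.load('/tmp/top.npz'); im,X=z['im'],z['X']
hsv=cv2.cvtColor(im,cv2.COLOR_RGB2HSV)
def blob(name,box,f):
    x0,y0,x1,y1=box; m=np.zeros(im.shape[:2],bool); m[y0:y1,x0:x1]=True
    m&=f; P=X[m]; P=P[~np.isnan(P[:,0])]
    r=cv2.minAreaRect((P[:,:2]*1000).astype(np.float32)); b=cv2.boxPoints(r)
    e=b[1]-b[0]; e2=b[2]-b[1]
    print(name,len(P),'mean',P.mean(0).round(4),'rect c',np.round(r[0],1),[(round(float(np.hypot(*v)),1),round(float(np.degrees(np.arctan2(v[1],v[0]))),1)) for v in(e,e2)],'zmed',np.median(P[:,2]).round(4)); return P
H,S,V=[hsv[...,i].astype(int) for i in range(3)]
Z=X[...,2]
blob('tray',(190,145,275,235),(H>20)&(H<35)&(S>120))
blob('boss',(325,190,382,245),(Z>.02)&(S<90))
blob('cover',(325,190,382,245),(H>95)&(H<125)&(S>100))
blob('pot',(305,120,382,192),(H>95)&(H<125)&(S>100))
blob('rim',(305,120,382,192),(Z>.04))
blob('isotop',(405,160,475,228),(Z>.05)&(Z<.068))
blob('handle',(425,155,455,210),((H<8)|(H>172))&(S>130))
blob('fin',(425,155,455,210),(Z>.08))
blob('nut',(325,135,362,180),(Z>.085))
E
python3 m.py
python3 - <<'E'
from h import *
im=np.load('/tmp/top.npz')['im']
a=cv2.resize(im[125:190,308:380],None,fx=7,fy=7,interpolation=cv2.INTER_CUBIC)
b=cv2.resize(im[150:230,400:480],None,fx=5,fy=5,interpolation=cv2.INTER_CUBIC)[:,:290]
b=cv2.copyMakeBorder(b,0,a.shape[0]-b.shape[0],0,0,0)
cv2.imwrite('pics/c1.png',np.hstack([a,b])[:,:,::-1])
E
```

```text
tray 3020 mean [0.5254 0.3198 0.0064] rect c [523.  317.6] [(195.4, -16.8), (158.3, 73.2)] zmed 0.0051
boss 223 mean [ 0.4434 -0.0658  0.0283] rect c [443.7 -65.5] [(41.1, -22.1), (69.5, 67.9)] zmed 0.0283
cover 703 mean [ 0.4744 -0.0763  0.0066] rect c [466.1 -74. ] [(98.4, -20.1), (145.2, 69.9)] zmed 0.0066
pot 544 mean [ 0.6066 -0.0341  0.0557] rect c [620.7 -37.3] [(169.3, -45.7), (168.2, 44.3)] zmed 0.0559
rim 2505 mean [ 0.6226 -0.0365  0.0606] rect c [623.3 -36.4] [(173.2, -65.7), (174.4, 24.3)] zmed 0.0585
isotop 2238 mean [ 0.5047 -0.3233  0.0609] rect c [ 519.3 -316.2] [(174.8, -87.1), (174.0, 2.9)] zmed 0.061
handle 212 mean [ 0.5291 -0.3263  0.0775] rect c [ 536.9 -331.4] [(92.6, -5.6), (31.5, 84.4)] zmed 0.0725
fin 75 mean [ 0.5543 -0.3251  0.0914] rect c [ 554.5 -326. ] [(12.3, -86.6), (44.9, 3.4)] zmed 0.0919
nut 43 mean [ 0.6223 -0.0363  0.1074] rect c [623.6 -36.8] [(38.8, -24.3), (10.6, 65.7)] zmed 0.1073
```

View pics/c1.png

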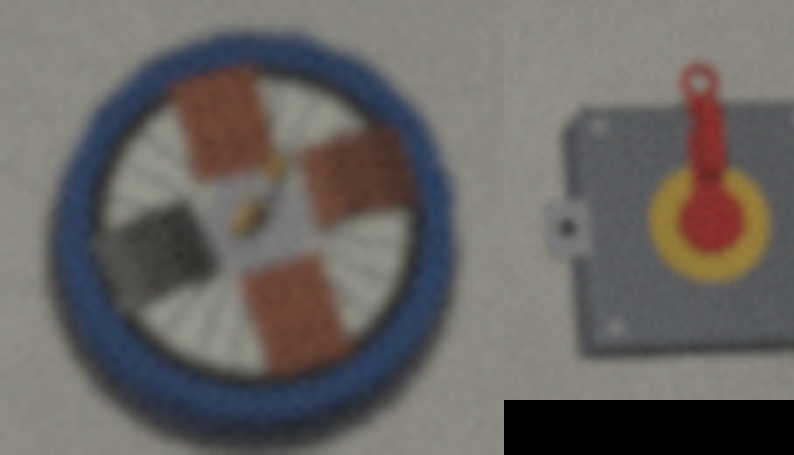

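All 4 sherds are present at crop (220,120), (360,175), (297,315) and (160,260). The nut's wings run diagonally, and the hasp hole is at full-image (412.6,195.6). I'll get sherd poses, box yaw and the clutter heights.

```bash
cat >> m.py <<'E'
print('----')
P=X[(Z>.05)&(Z<.066)]; P=P[(abs(P[:,0]-.505)<.1)&(abs(P[:,1]+.325)<.1)]
# box yaw: best-fit rotated square edges using percentiles
best=None
for a in np.arange(-10,10,.5):
    c,s=np.cos(np.radians(a)),np.sin(np.radians(a)); Q=P[:,:2]@np.array([[c,-s],[s,c]])
    lo,hi=np.percentile(Q,2.5,0),np.percentile(Q,97.5,0); w=(hi-lo).prod()
    if best is None or w<best[0]: best=(w,a,(hi-lo),np.array([[c,-s],[s,c]])@((lo+hi)/2))
print('box',best)
K=cal('top')
def ray(u,v,z):
    Kk,p,r,_=K; q=r@np.array([(u-Kk[0,2])/Kk[0,0],-(v-Kk[1,2])/Kk[1,1],-1]); return p+q*(z-p[2])/q[2]
print('hasp',ray(412.6,195.6,.062),'hub',ray(441.4,194.4,.07),'hhole',ray(439.8,166.5,.07))
c0=np.array([.6235,-.0367])
rr=np.hypot(X[...,0]-c0[0],X[...,1]-c0[1])
m=((H<15)|(V<75)|(H>170))&((S>85)|(V<95))&(rr<.079)&(rr>.02)&(Z>.057)
m=(rr<.08)&(rr>.022)&(Z>.0605)&(Z<.085)
l,n=ndimage.label(m)
for i in range(1,n+1):
    if (l==i).sum()<25: continue
    v,u=np.where(l==i); blob('sh%d px %d %d'%(i,u.mean(),v.mean()),(0,0,640,400),l==i)
E
python3 m.py | sed -n '/----/,$p'
python3 -c "
from h import *
go([.5,-.2,.25],np.radians(90))"
```

```text
----
box (np.float64(0.021985227134243474), np.float64(-0.5), array([0.1432467 , 0.15347808]), array([ 0.50791217, -0.32185709]))
hasp [ 0.50235507 -0.24432243  0.062     ] hub [ 0.50543581 -0.32965737  0.07      ] hhole [ 0.59171829 -0.32798647  0.07      ]
sh2 px 339 142 180 mean [ 0.6664 -0.0223  0.0676] rect c [667.7 -22.8] [(40.1, -73.6), (48.1, 16.4)] zmed 0.0679
sh8 px 358 149 182 mean [ 0.6436 -0.0809  0.0674] rect c [645.8 -79. ] [(49.0, -73.0), (42.6, 17.0)] zmed 0.0676
sh17 px 329 160 189 mean [0.607  0.0074 0.0671] rect c [609.    6.3] [(51.3, -67.7), (42.4, 22.3)] zmed 0.0672
sh22 px 349 169 185 mean [ 0.5813 -0.0529  0.0675] rect c [582.4 -52.7] [(38.6, -71.1), (51.7, 18.9)] zmed 0.0675
tcp [0.3246 0.6474 0.2303] jaw yaw 63.37 t 0.1 q7 -0.03 w 0.0855 F [ 0.8 -0.3 -0.5]
travel [ -0.733 -27.159  21.463]
 twist [-4.44 -0.    0.02]
 twist [25.56  0.03  0.  ]
```

```bash
python3 -m jog '{"twist":[[25.2,0,0],[25.2,0,0],[25.2,0,0],[25.2,0,0],[25.2,0,0],[25.2,0,0],[25.2,0,0],[25.2,0,0],[25.2,0,0],[25.2,0,0]],"travel":[[1.25,-30.7,25.7],[1.25,-30.7,25.7],[1.25,-30.7,25.7],[1.25,-30.7,25.7],[1.25,-30.7,25.7],[1.25,-30.7,25.7],[1.25,-30.7,25.7],[1.25,-30.7,25.7],[1.25,-30.7,25.7],[1.25,-30.7,25.7]],"grip":[0,0,0,0,0,0,0,0,0,0]}' 60; python3 -c "
from h import *
go([.5545,-.3265,.13],np.radians(92))"
```

```text
clock: 1.35
tcp_pos: [0.4688, 0.0384, 0.2118]
tcp_rot: [0.274, 0.652, 0.274, -0.652]
ft_force: [2.2, 0.1, -0.1]
gripper_width: 0.0853
tcp [0.4688 0.0384 0.2118] jaw yaw -44.38 t 1.35 q7 -0.59 w 0.0853 F [ 2.2  0.1 -0.1]
travel [ 3.27  12.658  8.039]
 twist [-2.273e+01 -0.000e+00 -1.000e-02]
 twist [ 7.27 -0.    0.  ]
```

```bash
python3 -m jog '{"twist":[[7.27,0,0],[7.27,0,0],[7.27,0,0],[7.27,0,0],[7.27,0,0],[7.27,0,0],[7.27,0,0],[7.27,0,0],[7.27,0,0],[7.27,0,0]],"travel":[[3.2,12.6,8],[3.2,12.6,8],[3.2,12.6,8],[3.2,12.6,8],[3.2,12.6,8],[3.2,12.6,8],[3.2,12.6,8],[3.2,12.6,8],[3.2,12.6,8],[3.2,12.6,8]],"grip":[0,0,0,0,0,0,80,80,80,80]}'; python3 -c "
from h import *
go([.5545,-.3265,.074],np.radians(92))
im,d,X=grab('side','s1.png',(270,220,430,370),4)"
```

```text
clock: 2.6
tcp_pos: [0.5564, -0.3204, 0.1319]
tcp_rot: [0.015, 0.707, 0.016, -0.707]
ft_force: [-0.1, 0.1, 0.0]
gripper_width: 0.0584
tcp [ 0.5564 -0.3204  0.1319] jaw yaw -87.54 t 2.6 q7 -0.5 w 0.0584 F [-0.1  0.1  0. ]
travel [2.317 0.244 0.087]
 twist [-2.992e+01 -2.000e-02 -0.000e+00]
 twist [ 0.08 -0.    0.01]
```

View pics/s1.png

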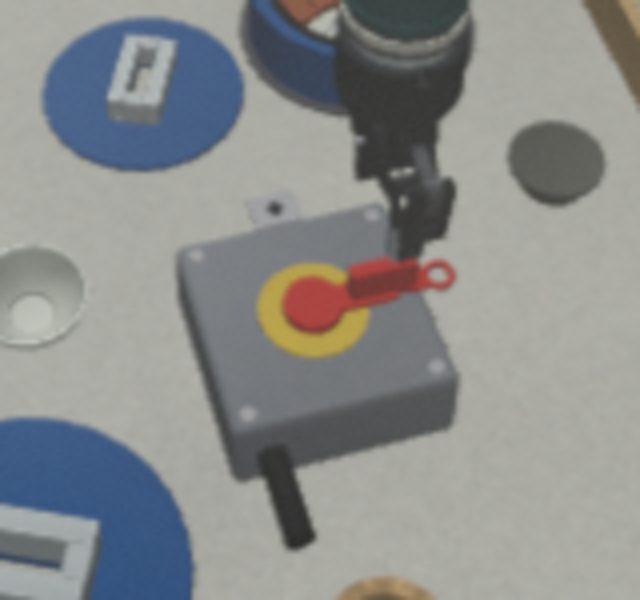

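The side view shows the fingers above the fin at crop (390,275), one on each side. Next: descend and pinch.

```bash
python3 -m jog '{"twist":[[0.08,0,0],[0.08,0,0],[0.08,0,0],[0.08,0,0],[0.08,0,0],[0.08,0,0],[0.08,0,0],[0.08,0,0],[0.08,0,0]],"travel":[[0,0.24,0.08],[1.2,0.24,0.08],[2.3,0.24,0.08],[2.3,0.24,0.08],[2.3,0.24,0.08],[2.3,0.24,0.08],[2.3,0.24,0.08],[2.3,0.24,0.08],[2.3,0.24,0.08]],"grip":[80,80,80,80,255,255,255,255,255]}' 50
python3 - <<'E'
from h import *
s,p,M=st(); go(p)
piv=np.array([.5055,-.329]); v=p[:2]-piv; print('r',np.hypot(*v),'ang',np.degrees(np.arctan2(v[1],v[0])))
# rows for CCW swing in 9 steps of 10 deg about pivot
for k in range(1,10):
    a=np.radians(10*k); c,s_=np.cos(a),np.sin(a)
    q=piv+np.array([[c,-s_],[s_,c]])@v; d=np.array([*(q-p[:2]),0]); print(10*k/-6,(M.T@d/.025).round(3))
E
```

```text
clock: 3.78
tcp_pos: [0.5551, -0.3267, 0.0757]
tcp_rot: [0.01, 0.708, 0.013, -0.706]
ft_force: [-1.0, 5.1, 6.0]
gripper_width: 0.0108
tcp [ 0.5551 -0.3267  0.0757] jaw yaw -88.19 t 3.77 q7 -0.45 w 0.0108 F [-1.   5.1  6. ]
travel [0. 0. 0.]
r 0.049677626509842865 ang 2.6334124726667376
-1.6666666666666667 [ 0.001 -0.345  0.035]
-3.3333333333333335 [ 0.002 -0.678  0.13 ]
-5.0 [ 0.003 -0.99   0.28 ]
-6.666666666666667 [ 0.004 -1.27   0.483]
-8.333333333333334 [ 0.005 -1.512  0.732]
-10.0 [ 0.005 -1.706  1.018]
-11.666666666666666 [ 0.005 -1.848  1.334]
-13.333333333333334 [ 0.005 -1.933  1.67 ]
-15.0 [ 0.004 -1.958  2.015]
```

```bash
python3 -m jog '{"twist":[[-1.67,0,0],[-3.33,0,0],[-5,0,0],[-6.67,0,0],[-8.33,0,0],[-10,0,0],[-11.67,0,0],[-13.33,0,0],[-15,0,0],[-15,0,0]],"travel":[[0,-0.345,0.035],[0,-0.678,0.13],[0,-0.99,0.28],[0,-1.27,0.483],[0,-1.512,0.732],[0,-1.706,1.018],[0,-1.848,1.334],[0,-1.933,1.67],[0,-1.958,2.015],[0,-1.958,2.015]],"grip":[255,255,255,255,255,255,255,255,255,255]}'; python3 -m jog '{"twist":[[0,0,0],[0,0,0],[0,0,0],[0,0,0]],"travel":[[0,0,0],[0,0,0],[0,0,0],[0,0,0]],"grip":[255,255,255,255]}'
python3 - <<'E'
from h import *
s,p,M=st(); go(p)
piv=np.array([.5055,-.329]); v=p[:2]-piv; print('r',np.hypot(*v),'ang',np.degrees(np.arctan2(v[1],v[0])))
grab('side','s2.png',(280,230,400,330),5)
E
```

```text
clock: 5.03
tcp_pos: [0.5064, -0.2807, 0.0757]
tcp_rot: [0.511, 0.492, 0.507, -0.489]
ft_force: [5.3, 2.3, 0.4]
gripper_width: 0.0104
clock: 5.52
tcp_pos: [0.5065, -0.2806, 0.0757]
tcp_rot: [0.511, 0.492, 0.507, -0.49]
ft_force: [5.0, 2.3, 0.8]
gripper_width: 0.0105
tcp [ 0.5065 -0.2806  0.0757] jaw yaw 2.09 t 5.53 q7 0.67 w 0.0105 F [5.  2.3 0.8]
travel [0. 0. 0.]
r 0.04837974298683389 ang 88.7577571752391
```

View pics/s2.png

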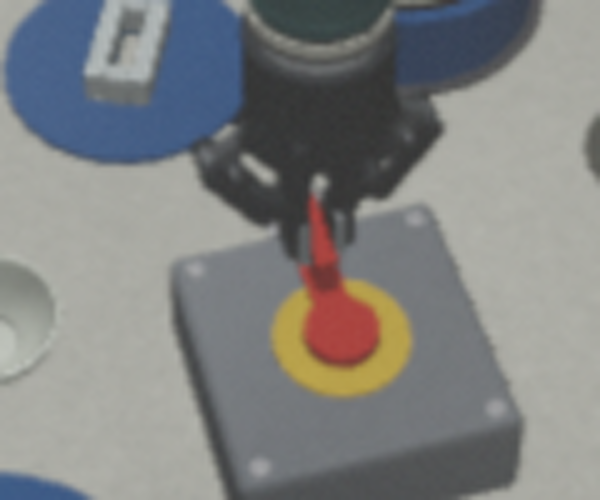

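```bash
python3 -m jog '{"twist":[[0,0,0],[0,0,0],[0,0,0],[0,0,0],[12.5,0,0],[12.5,0,0],[12.5,0,0],[12.5,0,0],[12.5,0,0],[12.5,0,0]],"travel":[[0,0,0],[0,0,0],[-2.4,0,0],[-4,0,0],[-4,6.8,-10.1],[-4,6.8,-10.1],[-4,6.8,-10.1],[-4,6.8,-10.1],[-4,6.8,-10.1],[-4,6.8,-10.1]],"grip":[80,80,80,80,80,80,80,80,80,80]}'; python3 -m jog '{"twist":[[0,0,0],[0,0,0],[0,0,0],[0,0,0]],"travel":[[0,0,0],[0,0,0],[0,0,0],[0,0,0]],"grip":[80,80,80,80]}'
python3 - <<'E'
from h import *
im2,_,_=grab('side'); im,d,X=grab('top')
a=cv2.resize(im[150:230,395:475],None,fx=5,fy=5,interpolation=cv2.INTER_CUBIC)
b=cv2.resize(im2[250:330,300:380],None,fx=5,fy=5,interpolation=cv2.INTER_CUBIC)
cv2.imwrite('pics/h3.png',np.hstack([a,b])[:,:,::-1])
P=X[150:230,400:470].reshape(-1,3); P=P[P[:,2]>.084]; P=P[P[:,2]<.1]
r=cv2.minAreaRect((P[:,:2]*1000).astype(np.float32)); print(len(P),P.mean(0),r)
go([.667,-.0225,.055],np.radians(-73))
E
```

```text
clock: 6.82
tcp_pos: [0.6664, -0.0162, 0.1734]
tcp_rot: [0.168, 0.687, 0.17, -0.686]
ft_force: [0.4, -1.2, -0.9]
gripper_width: 0.0586
clock: 7.32
tcp_pos: [0.6639, -0.0246, 0.1746]
tcp_rot: [0.167, 0.687, 0.167, -0.687]
ft_force: [0.3, 0.2, 0.1]
gripper_width: 0.0583
68 [ 0.50601844 -0.2791053   0.09198735] ((506.021240234375, -280.34942626953125), (11.08098316192627, 43.294254302978516), 2.3299334049224854)
tcp [ 0.664  -0.0241  0.1745] jaw yaw -62.64 t 7.42 q7 -0.72 w 0.0587 F [-0.9  0.2  0.7]
travel [ 4.779e+00 -1.000e-03 -1.330e-01]
 twist [ 1.73 -0.    0.  ]
 twist [-28.27  -0.    -0.  ]
```

View pics/h3.png

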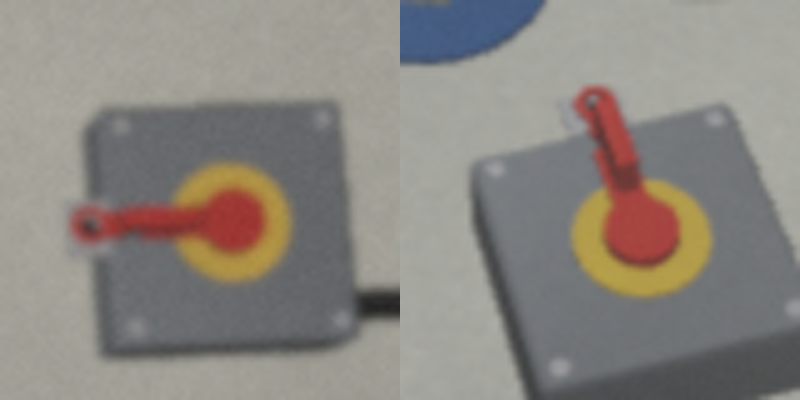

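The ring sits over the hasp in both views (top crop (90,223), side crop (594,101)). I'll quantify this with the box's four screws, (122,125), (322,119), (341,320) and (136,328) in the top crop.

Run:
```python
from h import *
def ray(n,u,v,z):
    Kk,p,r,_=cal(n); q=r@np.array([(u-Kk[0,2])/Kk[0,0],-(v-Kk[1,2])/Kk[1,1],-1]); return (p+q*(z-p[2])/q[2])[:2]
top=[(122,125),(322,119),(341,320),(136,328)]
W=[ray('top',395+(x+.5)/5-.5,150+(y+.5)/5-.5,.0615) for x,y in top]
side=[(496,168),(715,118),(796,306),(560,367)]
W2=[ray('side',300+(x-400+.5)/5-.5,250+(y+.5)/5-.5,.0615) for x,y in side]
for w in(W,W2):
    w=np.array(w); 
    # side order in world: whichever; find edges
    c=w.mean(0); e=[w[(i+1)%4]-w[i] for i in range(4)]
    print('c',c.round(4),[ (round(float(np.hypot(*v)),4),round(float(np.degrees(np.arctan2(v[1],v[0])))%90,2)) for v in e])
f=lambda n,x,y,z:ray(n,(395 if n=='top' else 220)+(x+.5)/5-.5,(150 if n=='top' else 250)+(y+.5)/5-.5,z)
for n,x,y in(('top',90,223),('side',594,101)):
    print(n,'ring at z .068/.073',f(n,x,y,.068).round(4),f(n,x,y,.073).round(4))
X=np.load('/tmp/top.npz')['X']; im=np.load('/tmp/top.npz')['im']
print('ring z',np.nanmax(X[192:198,410:416,2]))
```

```text
c [ 0.5081 -0.3297] [(0.1227, 2.32), (0.124, 2.76), (0.1238, 2.77), (0.1249, 2.25)]
c [ 0.5105 -0.3245] [(0.1237, 2.51), (0.1234, 2.84), (0.1244, 3.21), (0.125, 2.54)]
top ring at z .068/.073 [ 0.5056 -0.2432] [ 0.5047 -0.2422]
side ring at z .068/.073 [ 0.5066 -0.2383] [ 0.5056 -0.2421]
ring z 0.07432862899152792
```

Box yaw is 2.65°, so off is 92.65°. The handle measures 92.1–93.1°, so it is aligned to within about 1 mm. On to sherd 1.

```bash
python3 -m jog '{"twist":[[1.73,0,0],[1.73,0,0],[1.73,0,0],[1.73,0,0],[1.73,0,0],[1.73,0,0],[1.73,0,0],[1.73,0,0],[1.73,0,0],[1.73,0,0]],"travel":[[1.5,0,-0.13],[3.3,0,-0.13],[4.75,0,-0.13],[4.75,0,-0.13],[4.75,0,-0.13],[4.75,0,-0.13],[4.75,0,-0.13],[3.5,0,-0.13],[1,0,-0.13],[-0.5,0,-0.13]],"grip":[80,80,80,80,255,255,255,255,255,255]}' 40
python3 - <<'E'
from h import *
a=np.radians(-16.8); ax=np.array([np.cos(a),np.sin(a)]); ay=np.array([-ax[1],ax[0]]); c=np.array([.5235,.318])
for k,(i,j) in enumerate([(1,1),(1,-1),(-1,1),(-1,-1)]): print(k,(c+ax*.042*i+ay*.036*j).round(4))
t=c+ax*.042+ay*.036
go([*t,.17],np.radians(-16.8))
go([*t,.17],np.radians(73))
E
```

```text
clock: 8.68
tcp_pos: [0.6679, -0.0225, 0.1901]
tcp_rot: [0.105, 0.701, 0.104, -0.698]
ft_force: [0.2, -0.1, 0.1]
gripper_width: 0.0368
0 [0.5741 0.3403]
1 [0.5533 0.2714]
2 [0.4937 0.3646]
3 [0.4729 0.2957]
tcp [ 0.6679 -0.0225  0.1901] jaw yaw -73.01 t 8.68 q7 -0.87 w 0.0368 F [ 0.2 -0.1  0.1]
travel [  0.788 -14.975  -0.648]
 twist [-9.37 -0.02 -0.03]
 twist [20.63 -0.03  0.03]
tcp [ 0.6679 -0.0225  0.1901] jaw yaw -73.01 t 8.68 q7 -0.87 w 0.0368 F [ 0.2 -0.1  0.1]
travel [  0.788 -14.975  -0.648]
 twist [-24.33   0.    -0.04]
 twist [ 5.66 -0.03 -0.  ]
```

```bash
python3 -m jog '{"twist":[[-9.37,0,0],[-9.37,0,0],[-9.37,0,0],[-9.37,0,0],[-9.37,0,0],[-9.37,0,0],[-9.37,0,0],[-9.37,0,0],[-9.37,0,0],[-9.37,0,0]],"travel":[[0,-15,-0.65],[0,-15,-0.65],[0,-15,-0.65],[0,-15,-0.65],[0,-15,-0.65],[0,-15,-0.65],[0,-15,-0.65],[2.5,-15,-0.65],[4,-15,-0.65],[4,-15,-0.65]],"grip":[255,255,255,255,255,255,255,255,255,255]}';  python3 - <<'E'
from h import *
go([.5741,.3403,.011],np.radians(-16.8))
E
```

```text
clock: 9.93
tcp_pos: [0.5706, 0.339, 0.0841]
tcp_rot: [-0.421, -0.565, -0.421, 0.57]
ft_force: [-0.7, -0.3, 0.1]
gripper_width: 0.0369
tcp [0.5706 0.339  0.0841] jaw yaw -16.84 t 9.93 q7 -0.59 w 0.0369 F [-0.7 -0.3  0.1]
travel [ 2.924  0.129 -0.108]
 twist [-0.01  0.06  0.04]
 twist [29.99  0.06 -0.09]
```

```bash
python3 -m jog '{"twist":[[0,0,0],[0,0,0],[0,0,0],[0,0,0],[0,0,0],[0,0,0],[0,0,0],[0,0,0],[0,0,0],[0,0,0]],"travel":[[1.5,0,0],[2.9,0,0],[2.9,0,0],[2.9,0,0],[2.9,0,0],[2.9,0,0],[1,0,0],[-1.3,0,0],[-3.7,0,0],[-3.7,0,0]],"grip":[255,255,255,255,80,80,80,80,80,80]}';  python3 - <<'E'
from h import *
im,d,X=grab('top','t4.png',(180,110,400,260),3)
go([.6446,-.0795,.175],np.radians(18))
E
```

```text
clock: 11.18
tcp_pos: [0.5769, 0.3429, 0.1859]
tcp_rot: [0.422, 0.572, 0.421, -0.563]
ft_force: [-0.0, 0.2, 0.3]
gripper_width: 0.0589
tcp [0.5747 0.3421 0.1829] jaw yaw -16.78 t 11.22 q7 -0.63 w 0.0587 F [-0.7 -0.1  0.4]
travel [ 0.267  7.546 15.341]
 twist [-5.8  -0.04 -0.05]
 twist [24.2  -0.07  0.05]
```

View pics/t4.png

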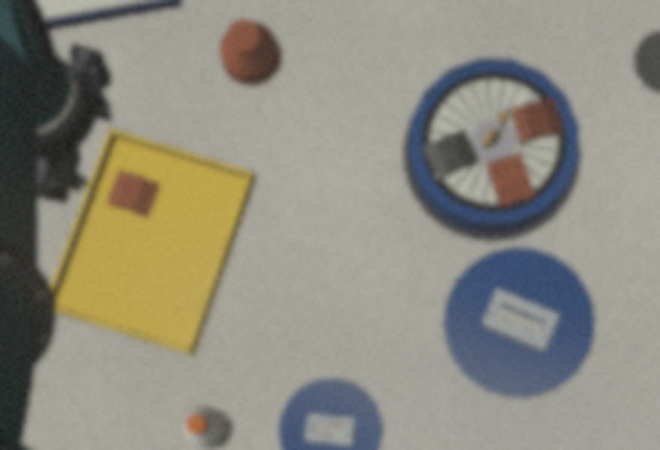

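The first sherd is in the tray at (134,193), and three remain on the pot in unchanged positions.

```bash
python3 -m jog '{"twist":[[-5.8,0,0],[-5.8,0,0],[-5.8,0,0],[-5.8,0,0],[-5.8,0,0],[-5.8,0,0],[-5.8,0,0],[-5.8,0,0],[-5.8,0,0],[-5.8,0,0]],"travel":[[0.25,7.55,15.35],[0.25,7.55,15.35],[0.25,7.55,15.35],[0.25,7.55,15.35],[0.25,7.55,15.35],[0.25,7.55,15.35],[0.25,7.55,15.35],[0.25,7.55,15.35],[0.25,7.55,15.35],[0.25,7.55,15.35]],"grip":[80,80,80,80,80,80,80,80,80,80]}';  python3 - <<'E'
from h import *
go([.6446,-.0795,.055],np.radians(18))
E
```

```text
clock: 12.48
tcp_pos: [0.6424, -0.0779, 0.1723]
tcp_rot: [0.572, 0.415, 0.574, -0.414]
ft_force: [-0.1, 0.1, 0.7]
gripper_width: 0.0589
tcp [ 0.6424 -0.0779  0.1723] jaw yaw 18.21 t 12.47 q7 0.5 w 0.0589 F [-0.1  0.1  0.7]
travel [4.691 0.07  0.096]
 twist [ 0.04 -0.02  0.01]
 twist [-2.996e+01 -2.000e-02 -3.000e-02]
```

```bash
python3 -m jog '{"twist":[[0,0,0],[0,0,0],[0,0,0],[0,0,0],[0,0,0],[0,0,0],[0,0,0],[0,0,0],[0,0,0],[0,0,0]],"travel":[[1.5,0,0.04],[3.3,0,0.04],[4.75,0,0.04],[4.75,0,0.04],[4.75,0,0.04],[4.75,0,0.04],[4.75,0,0.04],[3.5,0,0.04],[1,0,0.04],[-0.5,0,0.04]],"grip":[80,80,80,80,255,255,255,255,255,255]}' 40
python3 - <<'E'
from h import *
go([.5533,.2714,.19],np.radians(-16.8))
E
```

```text
clock: 13.72
tcp_pos: [0.6441, -0.0819, 0.1886]
tcp_rot: [0.573, 0.416, 0.571, -0.415]
ft_force: [1.2, 0.0, 0.8]
gripper_width: 0.0375
tcp [ 0.6441 -0.0819  0.1886] jaw yaw 18.01 t 13.72 q7 0.5 w 0.0375 F [1.2 0.  0.8]
travel [ -0.073   0.913 -14.563]
 twist [ 5.8   0.   -0.03]
 twist [-2.42e+01  4.00e-02  1.00e-02]
```

```bash
python3 -m jog '{"twist":[[5.8,0,0],[5.8,0,0],[5.8,0,0],[5.8,0,0],[5.8,0,0],[5.8,0,0],[5.8,0,0],[5.8,0,0],[5.8,0,0],[5.8,0,0]],"travel":[[0,0.9,-14.55],[0,0.9,-14.55],[0,0.9,-14.55],[0,0.9,-14.55],[0,0.9,-14.55],[0,0.9,-14.55],[0,0.9,-14.55],[2.5,0.9,-14.55],[4,0.9,-14.55],[4,0.9,-14.55]],"grip":[255,255,255,255,255,255,255,255,255,255]}';  python3 - <<'E'
from h import *
go([.5533,.2714,.011],np.radians(-16.8))
E
```

```text
clock: 14.98
tcp_pos: [0.5499, 0.2691, 0.0832]
tcp_rot: [-0.421, -0.566, -0.421, 0.57]
ft_force: [0.5, -0.4, 1.0]
gripper_width: 0.0372
tcp [0.5499 0.2691 0.0832] jaw yaw -16.86 t 14.97 q7 -0.5 w 0.0372 F [ 0.5 -0.4  1. ]
travel [ 2.886  0.114 -0.143]
 twist [-0.01  0.05  0.04]
 twist [29.99  0.07 -0.08]
```

```bash
python3 -m jog '{"twist":[[0,0,0],[0,0,0],[0,0,0],[0,0,0],[0,0,0],[0,0,0],[0,0,0],[0,0,0],[0,0,0],[0,0,0]],"travel":[[1.5,0,0],[2.9,0,0],[2.9,0,0],[2.9,0,0],[2.9,0,0],[2.9,0,0],[1,0,0],[-1.3,0,0],[-3.7,0,0],[-3.7,0,0]],"grip":[255,255,255,255,80,80,80,80,80,80]}';  python3 - <<'E'
from h import *
im,d,X=grab('top'); Z=X[...,2]
from scipy import ndimage
c0=np.array([.6235,-.0367]); rr=np.hypot(X[...,0]-c0[0],X[...,1]-c0[1])
l,n=ndimage.label((rr<.08)&(rr>.022)&(Z>.0605)&(Z<.085))
for i in range(1,n+1):
    if (l==i).sum()>25: print((l==i).sum(),X[l==i].mean(0).round(4))
m=(Z>.02)&(Z<.035)&(abs(X[...,0]-.45)<.12)&(abs(X[...,1]+.06)<.05); print('boss',m.sum(),X[m].mean(0).round(4))
go([.6075,.007,.175],np.radians(22))
E
```

```text
clock: 16.23
tcp_pos: [0.5557, 0.2726, 0.1839]
tcp_rot: [0.422, 0.572, 0.421, -0.564]
ft_force: [0.9, 0.4, 0.3]
gripper_width: 0.0585
188 [0.6073 0.0073 0.0671]
190 [ 0.5815 -0.0532  0.0676]
boss 249 [ 0.4539 -0.0647  0.0281]
tcp [0.5536 0.2721 0.1812] jaw yaw -16.78 t 16.27 q7 -0.55 w 0.0586 F [-0.5  0.2  0. ]
travel [0.222 5.124 9.531]
 twist [-6.46 -0.03 -0.05]
 twist [23.54 -0.07  0.04]
```

```bash
python3 -m jog '{"twist":[[-6.46,0,0],[-6.46,0,0],[-6.46,0,0],[-6.46,0,0],[-6.46,0,0],[-6.46,0,0],[-6.46,0,0],[-6.46,0,0],[-6.46,0,0]],"travel":[[0.2,5.15,9.55],[0.2,5.15,9.55],[0.2,5.15,9.55],[0.2,5.15,9.55],[0.2,5.15,9.55],[0.2,5.15,9.55],[0.2,5.15,9.55],[0.2,5.15,9.55],[0.2,5.15,9.55]],"grip":[80,80,80,80,80,80,80,80,80]}';  python3 - <<'E'
from h import *
go([.6075,.007,.055],np.radians(22))
E
```

```text
clock: 17.4
tcp_pos: [0.6062, 0.0076, 0.173]
tcp_rot: [0.587, 0.395, 0.587, -0.394]
ft_force: [1.0, -0.2, 0.2]
gripper_width: 0.0585
tcp [0.6062 0.0076 0.173 ] jaw yaw 22.15 t 17.4 q7 0.43 w 0.0585 F [ 1.  -0.2  0.2]
travel [4.72  0.038 0.046]
 twist [ 0.03 -0.01 -0.  ]
 twist [-2.997e+01  0.000e+00 -1.000e-02]
```

```bash
python3 -m jog '{"twist":[[0,0,0],[0,0,0],[0,0,0],[0,0,0],[0,0,0],[0,0,0],[0,0,0],[0,0,0],[0,0,0],[0,0,0]],"travel":[[1.5,0,0.03],[3.3,0,0.03],[4.75,0,0.03],[4.75,0,0.03],[4.75,0,0.03],[4.75,0,0.03],[4.75,0,0.03],[3.5,0,0.03],[1,0,0.03],[-0.5,0,0.03]],"grip":[80,80,80,80,255,255,255,255,255,255]}' 40
python3 - <<'E'
from h import *
go([.4937,.3646,.19],np.radians(-16.8))
E
```

```text
clock: 18.65
tcp_pos: [0.6076, 0.0047, 0.1885]
tcp_rot: [0.587, 0.396, 0.585, -0.395]
ft_force: [-0.0, -0.7, -1.2]
gripper_width: 0.037
tcp [0.6076 0.0047 0.1885] jaw yaw 21.97 t 18.65 q7 0.43 w 0.037 F [-0.  -0.7 -1.2]
travel [ -0.072   1.16  -15.055]
 twist [ 6.46  0.   -0.03]
 twist [-23.54   0.04   0.  ]
```

```bash
python3 -m jog '{"twist":[[6.46,0,0],[6.46,0,0],[6.46,0,0],[6.46,0,0],[6.46,0,0],[6.46,0,0],[6.46,0,0],[6.46,0,0],[6.46,0,0],[6.46,0,0]],"travel":[[0,1.15,-15.05],[0,1.15,-15.05],[0,1.15,-15.05],[0,1.15,-15.05],[0,1.15,-15.05],[0,1.15,-15.05],[0,1.15,-15.05],[2.5,1.15,-15.05],[4,1.15,-15.05],[4,1.15,-15.05]],"grip":[255,255,255,255,255,255,255,255,255,255]}';  python3 - <<'E'
from h import *
go([.4937,.3646,.011],np.radians(-16.8))
E
```

```text
clock: 19.9
tcp_pos: [0.4906, 0.3621, 0.0832]
tcp_rot: [-0.422, -0.565, -0.421, 0.57]
ft_force: [-0.6, 0.2, -0.4]
gripper_width: 0.0371
tcp [0.4906 0.3621 0.0832] jaw yaw -16.83 t 19.9 q7 -0.67 w 0.0371 F [-0.6  0.2 -0.4]
travel [ 2.886  0.102 -0.147]
 twist [-0.01  0.05  0.03]
 twist [29.99  0.05 -0.09]
```

```bash
python3 -m jog '{"twist":[[0,0,0],[0,0,0],[0,0,0],[0,0,0],[0,0,0],[0,0,0],[0,0,0],[0,0,0],[0,0,0],[0,0,0]],"travel":[[1.5,0,0],[2.9,0,0],[2.9,0,0],[2.9,0,0],[2.9,0,0],[2.9,0,0],[1,0,0],[-1.3,0,0],[-3.7,0,0],[-3.7,0,0]],"grip":[255,255,255,255,80,80,80,80,80,80]}';  python3 - <<'E'
from h import *
im,d,X=grab('top'); Z=X[...,2]
c0=np.array([.6235,-.0367]); rr=np.hypot(X[...,0]-c0[0],X[...,1]-c0[1])
m=(rr<.08)&(rr>.022)&(Z>.0605)&(Z<.085); print(m.sum(),X[m].mean(0))
m=np.zeros_like(m); m[190:245,325:382]=True; m&=(Z>.02)&(Z<.05); print('boss',m.sum(),X[m].mean(0).round(4))
go([.5818,-.0528,.175],np.radians(-71))
E
```

```text
clock: 21.15
tcp_pos: [0.4959, 0.3665, 0.1839]
tcp_rot: [0.421, 0.572, 0.422, -0.564]
ft_force: [-0.3, -0.1, -0.6]
gripper_width: 0.0587
264 [ 0.59808904 -0.04970958  0.06560876]
boss 226 [ 0.4432 -0.0657  0.0284]
tcp [0.4938 0.3656 0.1811] jaw yaw -16.77 t 21.2 q7 -0.72 w 0.0587 F [-0.5 -0.8 -0.5]
travel [ 0.19   8.197 15.009]
 twist [ 9.04 -0.06 -0.  ]
 twist [-20.96   0.    -0.07]
```

```bash
python3 -m jog '{"twist":[[9.04,0,0],[9.04,0,0],[9.04,0,0],[9.04,0,0],[9.04,0,0],[9.04,0,0],[9.04,0,0],[9.04,0,0],[9.04,0,0],[9.04,0,0]],"travel":[[0.2,8.2,15],[0.2,8.2,15],[0.2,8.2,15],[0.2,8.2,15],[0.2,8.2,15],[0.2,8.2,15],[0.2,8.2,15],[0.2,8.2,15],[0.2,8.2,15],[0.2,8.2,15]],"grip":[80,80,80,80,80,80,80,80,80,80]}';  python3 - <<'E'
from h import *
X=np.load('/tmp/top.npz')['X']; Z=X[...,2]
from scipy import ndimage
c0=np.array([.6235,-.0367]); rr=np.hypot(X[...,0]-c0[0],X[...,1]-c0[1])
l,n=ndimage.label((rr<.08)&(rr>.022)&(Z>.0605)&(Z<.085))
for i in range(1,n+1):
    if (l==i).sum()>15: print((l==i).sum(),X[l==i].mean(0).round(4))
go([.5818,-.0528,.055],np.radians(-71))
E
```

```text
clock: 22.45
tcp_pos: [0.5799, -0.0513, 0.1722]
tcp_rot: [-0.117, -0.697, -0.118, 0.698]
ft_force: [-0.3, 0.2, -0.7]
gripper_width: 0.0587
184 [ 0.5811 -0.0532  0.0673]
tcp [ 0.5799 -0.0513  0.1722] jaw yaw -70.83 t 22.45 q7 -0.75 w 0.0587 F [-0.3  0.2 -0.7]
travel [ 4.686  0.091 -0.061]
 twist [0.03 0.01 0.02]
 twist [-2.997e+01 -3.000e-02  2.000e-02]
```

```bash
python3 -m jog '{"twist":[[0,0,0],[0,0,0],[0,0,0],[0,0,0],[0,0,0],[0,0,0],[0,0,0],[0,0,0],[0,0,0],[0,0,0]],"travel":[[1.5,0,-0.03],[3.3,0,-0.03],[4.75,0,-0.03],[4.75,0,-0.03],[4.75,0,-0.03],[4.75,0,-0.03],[4.75,0,-0.03],[3.5,0,-0.03],[1,0,-0.03],[-0.5,0,-0.03]],"grip":[80,80,80,80,255,255,255,255,255,255]}' 40
python3 - <<'E'
from h import *
go([.4729,.2957,.19],np.radians(-16.8))
E
```

```text
clock: 23.7
tcp_pos: [0.5819, -0.0538, 0.1883]
tcp_rot: [0.117, 0.698, 0.116, -0.696]
ft_force: [0.5, 0.1, -0.5]
gripper_width: 0.0366
tcp [ 0.5819 -0.0538  0.1883] jaw yaw -71.03 t 23.7 q7 -0.76 w 0.0366 F [ 0.5  0.1 -0.5]
travel [ -0.085 -14.639  -0.42 ]
 twist [-9.04 -0.02 -0.02]
 twist [ 2.096e+01 -3.000e-02  2.000e-02]
```

```bash
python3 -m jog '{"twist":[[-9.04,0,0],[-9.04,0,0],[-9.04,0,0],[-9.04,0,0],[-9.04,0,0],[-9.04,0,0],[-9.04,0,0],[-9.04,0,0],[-9.04,0,0],[-9.04,0,0]],"travel":[[0,-14.65,-0.4],[0,-14.65,-0.4],[0,-14.65,-0.4],[0,-14.65,-0.4],[0,-14.65,-0.4],[0,-14.65,-0.4],[0,-14.65,-0.4],[2.5,-14.65,-0.4],[4,-14.65,-0.4],[4,-14.65,-0.4]],"grip":[255,255,255,255,255,255,255,255,255,255]}';  python3 - <<'E'
from h import *
go([.4729,.2957,.011],np.radians(-16.8))
E
python3 -m jog '{"twist":[[0,0,0],[0,0,0],[0,0,0],[0,0,0],[0,0,0],[0,0,0],[0,0,0],[0,0,0],[0,0,0],[0,0,0]],"travel":[[1.5,0,0],[2.9,0,0],[2.9,0,0],[2.9,0,0],[2.9,0,0],[2.9,0,0],[1,0,0],[-1.3,0,0],[-3.7,0,0],[-3.7,0,0]],"grip":[255,255,255,255,80,80,80,80,80,80]}';  python3 - <<'E'
from h import *
im,d,X=grab('top','t5.png',(180,110,480,310),2.6); Z=X[...,2]
m=np.zeros(Z.shape,bool); m[190:245,325:382]=True; m&=(Z>.02)&(Z<.05); P=X[m];print('boss',m.sum(),P.mean(0).round(4),cv2.minAreaRect((P[:,:2]*1000).astype(np.float32)))
u,w=np.linalg.eigh(np.cov(P[:,:2].T)); print('boss axis',np.degrees(np.arctan2(w[1,1],w[0,1])))
c0=np.array([.6235,-.0367]); rr=np.hypot(X[...,0]-c0[0],X[...,1]-c0[1])
m=(rr<.03)&(Z>.083)&(Z<.125); P=X[m]; print('nut',m.sum(),P.mean(0).round(4),P[:,2].round(3)); u,w=np.linalg.eigh(np.cov(P[:,:2].T)); print('nut axis',np.degrees(np.arctan2(w[1,1],w[0,1])),np.sqrt(u),cv2.minAreaRect((P[:,:2]*1000).astype(np.float32)))
m=(rr>.083)&(rr<.088)&(Z>.05); 
from scipy.optimize import least_squares
m=(rr<.1)&(Z>.052)&(Z<.07); P=X[m][:,:2]
h=cv2.convexHull((P*1000).astype(np.float32))[:,0]; print('pot circle',cv2.fitEllipse(h))
E
```

```text
clock: 24.95
tcp_pos: [0.4699, 0.2937, 0.0835]
tcp_rot: [-0.421, -0.566, -0.421, 0.57]
ft_force: [-0.2, 0.2, 0.1]
gripper_width: 0.0369
tcp [0.4699 0.2937 0.0835] jaw yaw -16.87 t 24.95 q7 -0.57 w 0.0369 F [-0.2  0.2  0.1]
travel [ 2.899  0.103 -0.126]
 twist [-0.01  0.05  0.03]
 twist [29.99  0.05 -0.08]
clock: 26.2
tcp_pos: [0.4747, 0.2978, 0.1834]
tcp_rot: [0.422, 0.571, 0.422, -0.564]
ft_force: [0.6, 0.6, 0.2]
gripper_width: 0.0584
boss 224 [ 0.4434 -0.0652  0.0281] ((443.60198974609375, -65.54052734375), (69.7780990600586, 40.22496032714844), 67.46895599365234)
boss axis 66.79014274053175
nut 43 [ 0.6224 -0.0363  0.1072] [0.107 0.107 0.104 0.108 0.103 0.105 0.11  0.107 0.115 0.117 0.107 0.11
 0.094 0.114 0.115 0.115 0.107 0.103 0.107 0.115 0.116 0.105 0.111 0.113
 0.102 0.116 0.112 0.109 0.101 0.102 0.104 0.103 0.102 0.092 0.107 0.111
 0.106 0.102 0.111 0.106 0.107 0.101 0.101]
nut axis 148.39131515031863 [0.00269974 0.01093117] ((623.2465209960938, -36.66082000732422), (10.605264663696289, 38.024803161621094), 65.50896453857422)
pot circle ((624.1362915039062, -36.659423828125), (174.2992401123047, 175.45846557617188), 66.78485107421875)
```

View pics/t5.png

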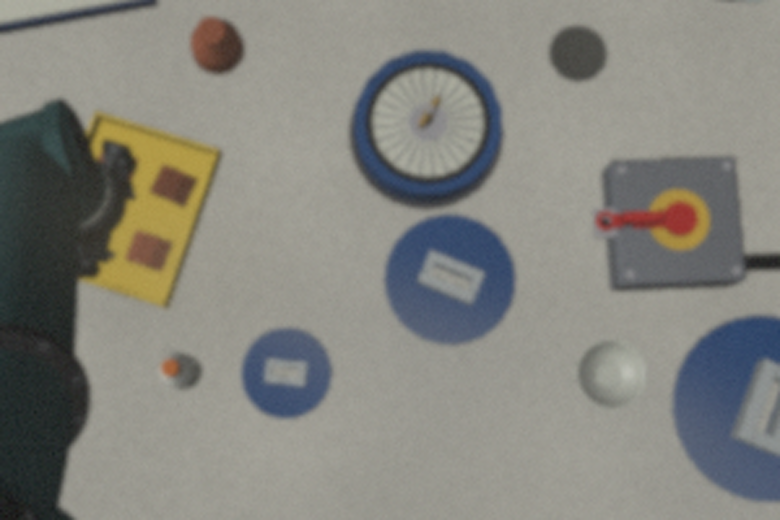

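All 4 sherds are off the pot: 2 are visible in the tray at (173,185) and (150,250), and the other 2 are hidden by the gripper. The cover hasn't moved. Next I'll pinch the nut lightly to fix its yaw exactly.

```bash
python3 -c "
from h import *
go([.6235,-.0367,.15],np.radians(64))"
```

```text
tcp [0.4728 0.2971 0.1809] jaw yaw -16.76 t 26.25 q7 -0.63 w 0.0584 F [-0.1  0.1 -0.3]
travel [ 1.212  9.62  11.052]
 twist [-13.46  -0.02  -0.06]
 twist [16.54 -0.06  0.02]
```

```bash
python3 -m jog '{"twist":[[-13.46,0,0],[-13.46,0,0],[-13.46,0,0],[-13.46,0,0],[-13.46,0,0],[-13.46,0,0],[-13.46,0,0],[-13.46,0,0],[-13.46,0,0],[-13.46,0,0]],"travel":[[0,9.62,11.05],[0,9.62,11.05],[0,9.62,11.05],[0,9.62,11.05],[0,9.62,11.05],[0,9.62,11.05],[0,9.62,11.05],[1.2,9.62,11.05],[1.2,9.62,11.05],[1.2,9.62,11.05]],"grip":[80,80,80,80,80,80,80,80,80,80]}' 25;  python3 - <<'E'
from h import *
im,d,X=grab('side','s6.png',(300,140,420,240),5)
im,d,X=grab('top')
go([.6238,-.0367,.080],np.radians(64))
E
```

```text
clock: 27.5
tcp_pos: [0.6216, -0.0375, 0.1477]
tcp_rot: [0.688, 0.159, 0.689, -0.16]
ft_force: [0.7, 1.1, 0.4]
gripper_width: 0.0584
tcp [ 0.6225 -0.0374  0.1487] jaw yaw 63.97 t 27.6 q7 1.1 w 0.0586 F [-0.5  0.2  0.6]
travel [2.749 0.047 0.032]
 twist [-0.01  0.01 -0.  ]
 twist [ 2.999e+01 -1.000e-02 -1.000e-02]
```

View pics/s6.png

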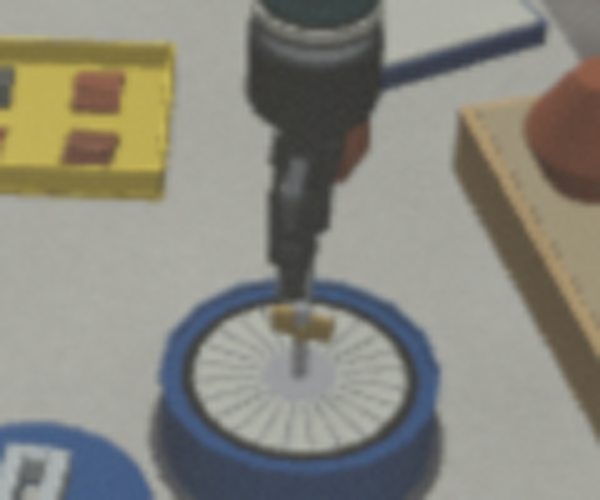

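The side view shows the fingers over the nut at crop (303,322) and the sherds lying in the tray. Descending and pinching gently.

```bash
python3 -m jog '{"twist":[[0,0,0],[0,0,0],[0,0,0],[0,0,0],[0,0,0],[0,0,0],[0,0,0],[0,0,0],[0,0,0]],"travel":[[1.2,0.03,0.02],[2.7,0.03,0.02],[2.7,0.03,0.02],[2.7,0.03,0.02],[2.7,0.03,0.02],[2.7,0.03,0.02],[2.7,0.03,0.02],[2.7,0.03,0.02],[2.7,0.03,0.02]],"grip":[80,80,80,255,255,255,255,255,255]}' 25;  python3 - <<'E'
from h import *
s,p,M=st(); go([.6238,-.0367,.080],np.radians(64)); print(s['wrist_torque'],M.T@s['ft_force'])
E
```

```text
clock: 28.72
tcp_pos: [0.625, -0.0357, 0.0823]
tcp_rot: [0.69, 0.16, 0.688, -0.158]
ft_force: [1.9, 4.0, 6.5]
gripper_width: 0.0115
tcp [ 0.625  -0.0357  0.0823] jaw yaw 64.04 t 28.73 q7 1.1 w 0.0115 F [1.9 4.  6.5]
travel [ 0.091 -0.058 -0.025]
 twist [ 0.01  0.03 -0.03]
 twist [-29.99   0.05   0.05]
[ 0.79120609 -0.17247611  0.00805496] [-6.4455314   4.44252221 -0.03708434]
```

```bash
python3 -m jog '{"twist":[[0,0,0],[0,0,0],[0,0,0],[0,0,0],[0,0,0]],"travel":[[0,0,0],[0,0,0],[0,0,0],[0,0,0],[0,0,0]],"grip":[255,255,255,255,255]}' 70;  python3 - <<'E'
from h import *
s,p,M=st(); go([.6238,-.0367,.080],np.radians(64)); print(s['wrist_torque'],M.T@s['ft_force'])
grab('side','s7.png',(325,165,395,225),8)
E
```

```text
clock: 29.35
tcp_pos: [0.625, -0.0357, 0.0824]
tcp_rot: [0.69, 0.16, 0.688, -0.158]
ft_force: [0.3, 4.2, 7.7]
gripper_width: 0.0097
tcp [ 0.625  -0.0357  0.0824] jaw yaw 64.04 t 29.35 q7 1.1 w 0.0097 F [0.3 4.2 7.7]
travel [ 0.097 -0.058 -0.025]
 twist [ 0.01  0.03 -0.03]
 twist [-29.99   0.05   0.05]
[ 8.25317442e-01 -8.72201992e-02 -5.41642646e-04] [-7.73840832  3.91491793 -1.48758962]
```

View pics/s7.png

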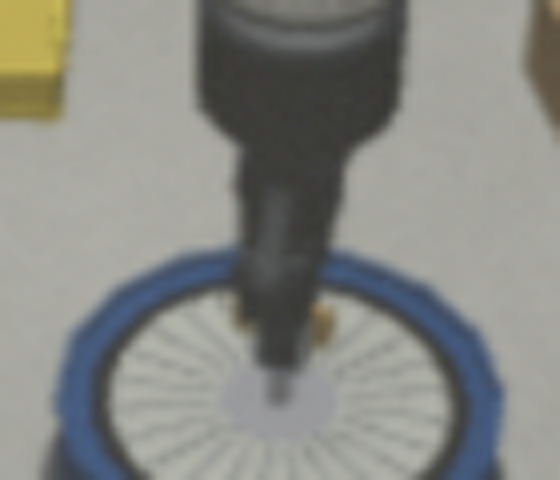

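```bash
python3 -m jog '{"twist":[[0,0,0],[0,0,0],[0,0,0],[0,0,0],[14.43,0,0],[14.43,0,0],[14.43,0,0],[14.43,0,0],[14.43,0,0],[14.43,0,0]],"travel":[[0,0,0],[0,0,0],[-1.5,0,0],[-3,0,0],[-3,-4.23,-6],[-3,-4.23,-6],[-3,-4.23,-6],[-3,-4.23,-6],[-3,-4.23,-6],[-3,-4.23,-6]],"grip":[80,80,80,80,80,80,80,80,80,80]}';  python3 - <<'E'
from h import *
go([.444,-.0652,.1],np.radians(-22.6))
im,d,X=grab('top')
Z=X[...,2]
c0=np.array([.6235,-.0367]); rr=np.hypot(X[...,0]-c0[0],X[...,1]-c0[1])
m=(rr<.03)&(Z>.083)&(Z<.125); P=X[m]; print('nut',m.sum(),P.mean(0).round(4)); u,w=np.linalg.eigh(np.cov(P[:,:2].T)); print('nut axis',np.degrees(np.arctan2(w[1,1],w[0,1])),cv2.minAreaRect((P[:,:2]*1000).astype(np.float32)))
E
```

```text
clock: 30.65
tcp_pos: [0.4408, -0.0673, 0.1555]
tcp_rot: [-0.496, -0.504, -0.496, 0.504]
ft_force: [0.6, 0.1, -0.3]
gripper_width: 0.0587
tcp [ 0.4408 -0.0673  0.1555] jaw yaw -0.9 t 30.65 q7 0.3 w 0.0587 F [ 0.6  0.1 -0.3]
travel [ 2.219  0.131 -0.085]
 twist [3.62 0.01 0.01]
 twist [-2.638e+01 -1.000e-02  1.000e-02]
nut 42 [ 0.6225 -0.0365  0.1077]
nut axis 147.9450794870294 ((622.3920288085938, -36.08381271362305), (11.020625114440918, 37.98397445678711), 66.79043579101562)
```

```bash
python3 -m jog '{"twist":[[3.62,0,0],[3.62,0,0],[3.62,0,0],[3.62,0,0],[3.62,0,0]],"travel":[[2.2,0.1,-0.06],[2.2,0.1,-0.06],[2.2,0.1,-0.06],[2.2,0.1,-0.06],[2.2,0.1,-0.06]],"grip":[80,80,80,80,80]}';  python3 - <<'E'
from h import *
go([.444,-.0652,.006],np.radians(-22.6))
grab('side','s8.png',(270,180,390,280),5)
im,d,X=grab('top'); Z=X[...,2]
m=np.zeros(Z.shape,bool); m[190:245,325:382]=True; m&=(Z>.022)&(Z<.034); print(m.sum())
E
```

```text
clock: 31.32
tcp_pos: [0.4445, -0.0652, 0.1012]
tcp_rot: [0.395, 0.587, 0.395, -0.586]
ft_force: [-0.5, -0.1, -0.1]
gripper_width: 0.0586
tcp [ 0.4445 -0.0652  0.1012] jaw yaw -22.1 t 31.32 q7 0.12 w 0.0586 F [-0.5 -0.1 -0.1]
travel [ 3.808 -0.026  0.01 ]
 twist [ 0.08 -0.01 -0.01]
 twist [-2.992e+01  2.000e-02 -1.000e-02]
0
```

View pics/s8.png

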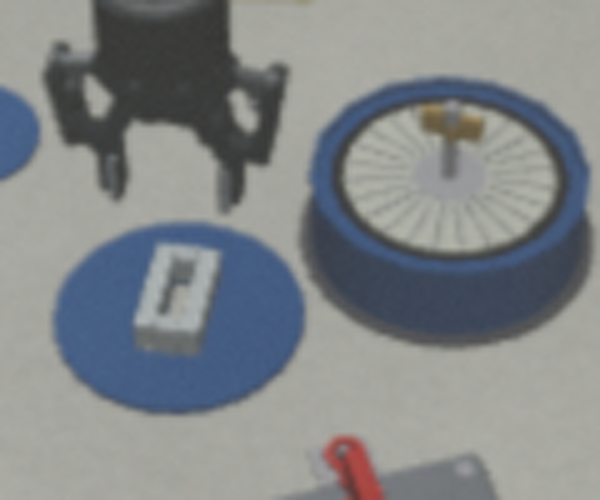

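The gripper is square above the boss (crop (178,300)). The nut is at crop (422..482,118..130).

```bash
python3 -m jog '{"twist":[[0.05,0,0],[0.05,0,0],[0.05,0,0],[0.05,0,0],[0.05,0,0],[0.05,0,0],[0.05,0,0],[0.05,0,0],[0.05,0,0]],"travel":[[1.9,0,0],[3.3,0,0],[3.8,0,0],[3.8,0,0],[3.8,0,0],[3.8,0,0],[3.8,0,0],[3.8,0,0],[3.8,0,0]],"grip":[80,80,80,80,255,255,255,255,255]}' 90;  python3 - <<'E'
from h import *
def ray(n,u,v,z):
    Kk,p,r,_=cal(n); q=r@np.array([(u-Kk[0,2])/Kk[0,0],-(v-Kk[1,2])/Kk[1,1],-1]); return (p+q*(z-p[2])/q[2])[:2]
a=ray('side',270+422/5,180+118/5,.1);b=ray('side',270+482/5,180+130/5,.1); print('nut ends',a,b,np.degrees(np.arctan2(*(b-a)[::-1])))
s,p,M=st(); go([.444,-.0652,.006],np.radians(-22.6)); print(M.T@s['ft_force'])
E
```

```text
clock: 32.55
tcp_pos: [0.4441, -0.065, 0.007]
tcp_rot: [0.393, 0.588, 0.393, -0.588]
ft_force: [-1.5, -0.9, 6.8]
gripper_width: 0.0381
nut ends [ 0.61063774 -0.02489918] [ 0.64339136 -0.04388381] -30.097414823810563
tcp [ 0.4441 -0.065   0.007 ] jaw yaw -22.49 t 32.55 q7 0.22 w 0.0381 F [-1.5 -0.9  6.8]
travel [0.038 0.    0.011]
 twist [ 0.02 -0.01 -0.01]
 twist [-2.998e+01  1.000e-02 -1.000e-02]
[-6.7699422  -1.07030349  1.42117839]
```

```bash
python3 -m jog '{"twist":[[0,0,0],[0,0,0],[0,0,0],[0,0,0],[0,0,0],[0,0,0],[0,0,0]],"travel":[[-0.5,0,0],[-1.5,0,0],[-3,0,0],[-4.5,0,0],[-6,0,0],[-6,0,0],[-6,0,0]],"grip":[255,255,255,255,255,255,255]}';  python3 - <<'E'
from h import *
go([.6245,-.0361,.157],np.radians(62.5))
E
```

```text
clock: 33.42
tcp_pos: [0.4434, -0.0644, 0.1554]
tcp_rot: [-0.393, -0.588, -0.393, 0.588]
ft_force: [-0.9, 0.8, -4.1]
gripper_width: 0.0379
tcp [ 0.4434 -0.0644  0.1554] jaw yaw -22.44 t 33.42 q7 0.06 w 0.0379 F [-0.9  0.8 -4.1]
travel [-0.068  6.264 -3.813]
 twist [-1.416e+01 -1.000e-02  0.000e+00]
 twist [1.584e+01 0.000e+00 1.000e-02]
```

```bash
python3 -m jog '{"twist":[[-1.5,0,0],[-3,0,0],[-4.7,0,0],[-6.3,0,0],[-7.9,0,0],[-9.5,0,0],[-11.1,0,0],[-12.7,0,0],[-14.16,0,0],[-14.16,0,0]],"travel":[[0,0.7,-0.42],[0,1.4,-0.85],[0,2.1,-1.28],[0,2.8,-1.7],[0,3.5,-2.13],[0,4.2,-2.56],[0,4.9,-2.98],[0,5.6,-3.4],[0,6.26,-3.81],[0,6.26,-3.81]],"grip":[255,255,255,255,255,255,255,255,255,255]}'; python3 -m jog '{"twist":[[0,0,0],[0,0,0]],"travel":[[0,0,0],[0,0,0]],"grip":[255,255]}';  python3 - <<'E'
from h import *
go([.6245,-.0361,.125],np.radians(62.5))
i,_,_=grab('side'); j,_,X=grab('top')
a=cv2.resize(i[130:230,300:420],None,fx=3.3,fy=3.3,interpolation=cv2.INTER_CUBIC); b=cv2.resize(j[110:210,285:405],None,fx=3.3,fy=3.3,interpolation=cv2.INTER_CUBIC)
cv2.imwrite('pics/p9.png',np.hstack([a,b])[:,:,::-1])
E
```

```text
clock: 34.67
tcp_pos: [0.6253, -0.0366, 0.1535]
tcp_rot: [0.686, 0.169, 0.688, -0.168]
ft_force: [-0.9, -0.3, -4.1]
gripper_width: 0.0383
clock: 34.92
tcp_pos: [0.6235, -0.0373, 0.1548]
tcp_rot: [0.686, 0.169, 0.688, -0.169]
ft_force: [-0.3, -0.0, -4.7]
gripper_width: 0.038
tcp [ 0.6235 -0.0373  0.1548] jaw yaw 62.38 t 34.92 q7 1.11 w 0.038 F [-0.3 -0.  -4.7]
travel [1.192 0.062 0.018]
 twist [-0.02 -0.02  0.01]
 twist [2.998e+01 2.000e-02 3.000e-02]
```

View pics/p9.png

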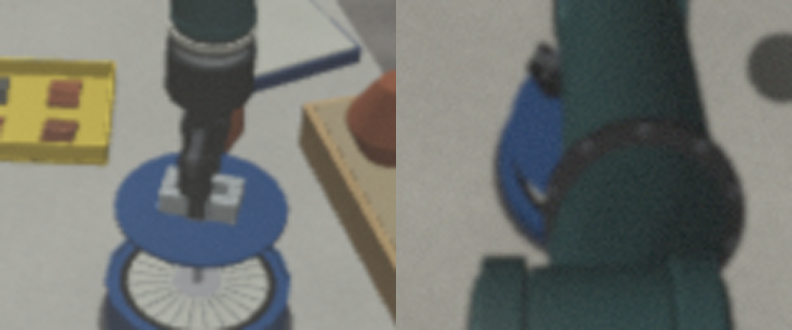

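The cover is held level over the pot with the slot along the wings. Lowering in stages and checking force.

```bash
python3 -m jog '{"twist":[[0,0,0],[0,0,0],[0,0,0],[0,0,0],[0,0,0]],"travel":[[0.5,0.05,0.02],[1,0.05,0.02],[1.5,0.05,0.02],[2,0.05,0.02],[2,0.05,0.02]],"grip":[255,255,255,255,255]}';  python3 - <<'E'
from h import *
s,p,M=st();go([.6245,-.0361,.061],np.radians(62.5)); print(M.T@s['ft_force'],s['wrist_torque'])
E
```

```text
clock: 35.65
tcp_pos: [0.625, -0.036, 0.1039]
tcp_rot: [0.686, 0.168, 0.688, -0.169]
ft_force: [-0.1, -0.5, -3.7]
gripper_width: 0.0382
tcp [ 0.625  -0.036   0.1039] jaw yaw 62.47 t 35.65 q7 1.11 w 0.0382 F [-0.1 -0.5 -3.7]
travel [ 1.717 -0.01  -0.013]
 twist [-0.01 -0.03  0.01]
 twist [2.999e+01 2.000e-02 4.000e-02]
[ 3.74406472 -0.47150913  0.14235242] [-0.0124328   0.00144715 -0.01969476]
```

Underside is at about 97 mm and the wings have entered the slot with no contact. Continuing down.

```bash
python3 -m jog '{"twist":[[0,0,0],[0,0,0],[0,0,0],[0,0,0],[0,0,0],[0,0,0]],"travel":[[0.4,0,0],[0.8,0,0],[1.2,0,0],[1.4,0,0],[1.55,0,0],[1.55,0,0]],"grip":[255,255,255,255,255,255]}';  python3 - <<'E'
from h import *
s,p,M=st();go([.6245,-.0361,.061],np.radians(62.5)); print(M.T@s['ft_force'],s['wrist_torque'])
E
```

```text
clock: 36.4
tcp_pos: [0.6262, -0.0361, 0.0666]
tcp_rot: [0.687, 0.168, 0.687, -0.168]
ft_force: [-0.2, 0.3, -4.7]
gripper_width: 0.038
tcp [ 0.6262 -0.0361  0.0666] jaw yaw 62.47 t 36.4 q7 1.11 w 0.038 F [-0.2  0.3 -4.7]
travel [ 0.224 -0.032 -0.058]
 twist [-0.01 -0.    0.  ]
 twist [29.99  0.    0.  ]
[ 4.66826572  0.1786213  -0.30356743] [ 0.01196931 -0.07288748  0.01046983]
```

```bash
python3 -m jog '{"twist":[[0,0,0],[0,0,0],[0,0,0],[0,0,0]],"travel":[[0.1,-0.02,-0.04],[0.2,-0.02,-0.04],[0.22,-0.02,-0.04],[0.22,-0.02,-0.04]],"grip":[255,255,255,255]}';  python3 - <<'E'
from h import *
s,p,M=st();go([.6245,-.0361,.061],np.radians(62.5)); print(M.T@s['ft_force'],s['wrist_torque'])
E
```

```text
clock: 36.9
tcp_pos: [0.6251, -0.0361, 0.062]
tcp_rot: [0.687, 0.168, 0.687, -0.168]
ft_force: [-2.2, 0.5, 3.9]
gripper_width: 0.0382
tcp [ 0.6251 -0.0361  0.062 ] jaw yaw 62.46 t 36.9 q7 1.11 w 0.0382 F [-2.2  0.5  3.9]
travel [ 0.041 -0.013 -0.021]
 twist [-0.01  0.   -0.  ]
 twist [29.99 -0.   -0.  ]
[-3.90318981 -0.54556368 -2.2094505 ] [0.00815977 0.59046144 0.02141025]
```

Cover seated: vertical force went from −4.7 to +3.9 N at the expected height. Releasing, rising and pinching the nut.

```bash
python3 -m jog '{"twist":[[0,0,0],[0,0,0],[0,0,0],[0,0,0],[0,0,0],[0,0,0]],"travel":[[0,0,0],[0,0,0],[0,0,0],[-0.6,0,0],[-1.12,0,0],[-1.12,0,0]],"grip":[80,80,80,80,80,80]}';  python3 - <<'E'
from h import *
s,p,M=st();go([.6245,-.0361,.089],np.radians(62.5)); print(M.T@s['ft_force'],s['wrist_torque'])
i,_,_=grab('side','s10.png',(310,150,410,240),6)
E
```

```text
clock: 37.65
tcp_pos: [0.6266, -0.0361, 0.0913]
tcp_rot: [0.688, 0.169, 0.685, -0.168]
ft_force: [-0.4, -0.2, -0.1]
gripper_width: 0.0586
tcp [ 0.6266 -0.0361  0.0913] jaw yaw 62.46 t 37.65 q7 1.11 w 0.0586 F [-0.4 -0.2 -0.1]
travel [ 0.09  -0.038 -0.074]
 twist [-0.01  0.03 -0.02]
 twist [29.99 -0.03 -0.05]
[ 0.11871822 -0.38049056 -0.2603188 ] [ 0.04196899 -0.00403086 -0.01511228]
```

View pics/s10.png

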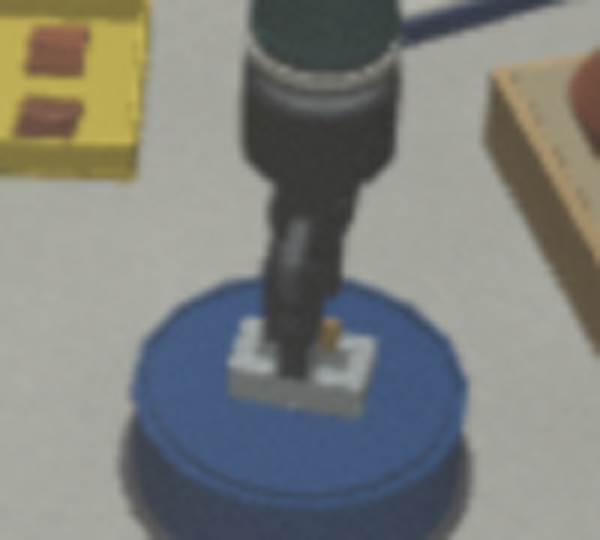

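The cover lies flat inside the rim, with a brass wing showing above the boss at (330,333). Pinching the nut.

```bash
python3 -m jog '{"twist":[[0,0,0],[0,0,0],[0,0,0],[0,0,0],[0,0,0],[0,0,0]],"travel":[[0.04,-0.03,-0.06],[0.04,-0.03,-0.06],[0.04,-0.03,-0.06],[0.04,-0.03,-0.06],[0.04,-0.03,-0.06],[0.04,-0.03,-0.06]],"grip":[255,255,255,255,255,255]}' 40;  python3 - <<'E'
from h import *
s,p,M=st();go([.6245,-.0361,.089],np.radians(62.5)); print(M.T@s['ft_force'],s['wrist_torque'])
E
```

```text
clock: 38.45
tcp_pos: [0.6235, -0.035, 0.0881]
tcp_rot: [0.687, 0.168, 0.687, -0.168]
ft_force: [0.9, 3.0, -2.0]
gripper_width: 0.0105
tcp [ 0.6235 -0.035   0.0881] jaw yaw 62.5 t 38.45 q7 1.11 w 0.0105 F [ 0.9  3.  -2. ]
travel [-0.036 -0.022  0.056]
 twist [ 0.   -0.   -0.01]
 twist [-3.e+01  1.e-02 -1.e-02]
[ 1.97193781  3.07998134 -0.64057793] [ 0.83678807 -0.22087156 -0.01372058]
```

```bash
python3 -m jog '{"twist":[[1.6,0,0],[3.2,0,0],[4.8,0,0],[6.4,0,0],[8,0,0],[9.6,0,0],[11.2,0,0],[12.8,0,0],[14.4,0,0],[15,0,0]],"travel":[[0.01,0,0],[0.01,0,0],[0.02,0,0],[0.03,0,0],[0.03,0,0],[0.04,0,0],[0.05,0,0],[0.05,0,0],[0.06,0,0],[0.06,0,0]],"grip":[255,255,255,255,255,255,255,255,255,255]}';  python3 - <<'E'
from h import *
s,p,M=st();go([.6245,-.0361,.089],np.radians(62.5)); print(M.T@s['ft_force'],s['wrist_torque'])
E
python3 -m jog '{"twist":[[1.6,0,0],[3.2,0,0],[4.8,0,0],[6.4,0,0],[8,0,0],[9.6,0,0],[11.2,0,0],[12.8,0,0],[14.4,0,0],[15,0,0]],"travel":[[0.01,0,0],[0.01,0,0],[0.02,0,0],[0.02,0,0],[0.02,0,0],[0.02,0,0],[0.02,0,0],[0.02,0,0],[0.02,0,0],[0.02,0,0]],"grip":[255,255,255,255,255,255,255,255,255,255]}';  python3 - <<'E'
from h import *
s,p,M=st();go([.6245,-.0361,.089],np.radians(62.5)); print(M.T@s['ft_force'],s['wrist_torque'])
E
```

```text
clock: 39.7
tcp_pos: [0.6244, -0.0346, 0.0862]
tcp_rot: [0.366, 0.605, 0.366, -0.604]
ft_force: [3.5, 3.8, -6.7]
gripper_width: 0.0109
tcp [ 0.6244 -0.0346  0.0862] jaw yaw -27.6 t 39.7 q7 -0.0 w 0.0109 F [ 3.5  3.8 -6.7]
travel [-0.111  0.03   0.051]
 twist [-1.502e+01 -0.000e+00 -1.000e-02]
 twist [ 1.498e+01 -1.000e-02  0.000e+00]
[ 6.70451382  1.37929414 -4.98165316] [ 0.67485606 -0.7693839   0.01108448]
clock: 40.95
tcp_pos: [0.6247, -0.0356, 0.0845]
tcp_rot: [-0.168, 0.687, -0.169, -0.686]
ft_force: [6.1, -0.6, -15.5]
gripper_width: 0.0108
tcp [ 0.6247 -0.0356  0.0845] jaw yaw -117.62 t 40.95 q7 -1.2 w 0.0108 F [  6.1  -0.6 -15.5]
travel [-0.18   0.023 -0.002]
 twist [ 2.998e+01 -2.000e-02  3.000e-02]
 twist [-0.02 -0.02 -0.01]
[15.49577397 -2.31364697 -5.67582088] [-0.09683228 -1.37138148  0.06364466]
```

The nut is following (it pulls the tool down). I'll regrip 3 mm higher so the fingertips stay clear of the boss.

```bash
python3 -m jog '{"twist":[[0,0,0],[0,0,0],[0,0,0],[0,0,0],[0,0,0],[0,0,0],[0,0,0],[0,0,0]],"travel":[[0,0,0],[0,0,0],[-0.2,0,0],[-0.2,0,0],[-0.2,0,0],[-0.2,0,0],[-0.2,0,0],[-0.2,0,0]],"grip":[170,170,170,255,255,255,255,255]}' 40;  python3 - <<'E'
from h import *
s,p,M=st();go([.6245,-.0361,.089],np.radians(62.5)); print(M.T@s['ft_force'],s['wrist_torque'])
E
python3 -m jog '{"twist":[[1.6,0,0],[3.2,0,0],[4.8,0,0],[6.4,0,0],[8,0,0],[9.6,0,0],[11.2,0,0],[12.8,0,0],[14.4,0,0],[15,0,0]],"travel":[[0.01,0,0],[0.01,0,0],[0.02,0,0],[0.03,0,0],[0.03,0,0],[0.04,0,0],[0.05,0,0],[0.05,0,0],[0.06,0,0],[0.06,0,0]],"grip":[255,255,255,255,255,255,255,255,255,255]}';  python3 - <<'E'
from h import *
s,p,M=st();go([.6245,-.0361,.089],np.radians(62.5)); print(M.T@s['ft_force'],s['wrist_torque'])
E
```

```text
clock: 41.95
tcp_pos: [0.6245, -0.0355, 0.0925]
tcp_rot: [-0.169, 0.687, -0.167, -0.686]
ft_force: [-0.7, 3.3, 5.6]
gripper_width: 0.0096
tcp [ 0.6245 -0.0355  0.0925] jaw yaw -117.51 t 41.95 q7 -1.21 w 0.0096 F [-0.7  3.3  5.6]
travel [ 0.141  0.022 -0.013]
 twist [3.e+01 3.e-02 2.e-02]
 twist [-0.   -0.01  0.02]
[-5.59987343 -2.66432447  2.12121792] [ 0.40687142  0.04132228 -0.04178348]
clock: 43.2
tcp_pos: [0.624, -0.0356, 0.091]
tcp_rot: [0.605, -0.366, 0.604, 0.367]
ft_force: [-1.0, 1.4, 5.2]
gripper_width: 0.0093
tcp [ 0.624  -0.0356  0.091 ] jaw yaw 152.42 t 43.2 q7 -2.57 w 0.0093 F [-1.   1.4  5.2]
travel [ 0.08  -0.028 -0.008]
 twist [ 1.499e+01  1.000e-02 -1.000e-02]
 twist [-1.501e+01  1.000e-02  1.000e-02]
[-5.2267615   1.55553667  0.72543466] [0.43475371 0.21025174 0.26402325]
```

```bash
python3 -m jog '{"twist":[[0,0,0],[0,0,0],[-15,0,0],[-15,0,0],[-15,0,0],[-15,0,0],[-15,0,0],[-15,0,0],[-15,0,0],[-15,0,0]],"travel":[[0,0,0],[0,0,0],[-1.2,0,0],[-1.2,0,0],[-1.2,0,0],[-1.2,0,0],[-1.2,0,0],[-1.2,0,0],[-1.2,0,0],[-1.2,0,0]],"grip":[80,80,80,80,80,80,80,80,80,80]}'; python3 -m jog '{"twist":[[-15,0,0],[-15,0,0],[-15,0,0],[-15,0,0],[-15,0,0],[-15,0,0],[-15,0,0],[-15,0,0],[-15,0,0],[-15,0,0]],"travel":[[0,0,0],[0,0,0],[0,0,0],[0,0,0],[0,0,0],[0,0,0],[0,0,0],[0,0,0],[0,0,0],[0,0,0]],"grip":[80,80,80,80,80,80,80,80,80,80]}'
python3 - <<'E'
from h import *
s,p,M=st();go([.6245,-.0361,.0895],np.radians(152.4)); print(M.T@s['ft_force'],s['wrist_torque'])
grab('side','s11.png',(310,150,410,240),6)
E
```

```text
clock: 44.45
tcp_pos: [0.6231, -0.0361, 0.1197]
tcp_rot: [0.19, -0.681, 0.19, 0.681]
ft_force: [-0.1, 0.8, 0.4]
gripper_width: 0.0588
clock: 45.7
tcp_pos: [0.6232, -0.0364, 0.1199]
tcp_rot: [0.345, 0.617, 0.345, -0.617]
ft_force: [0.1, -0.1, -0.3]
gripper_width: 0.0588
tcp [ 0.6232 -0.0364  0.1199] jaw yaw -31.65 t 45.7 q7 -0.08 w 0.0588 F [ 0.1 -0.1 -0.3]
travel [ 1.216  0.04  -0.038]
 twist [29.32  0.    0.  ]
 twist [-0.68 -0.    0.  ]
[ 0.32748995  0.12854667 -0.00407273] [-0.00963493  0.01447693 -0.03924177]
```

View pics/s11.png

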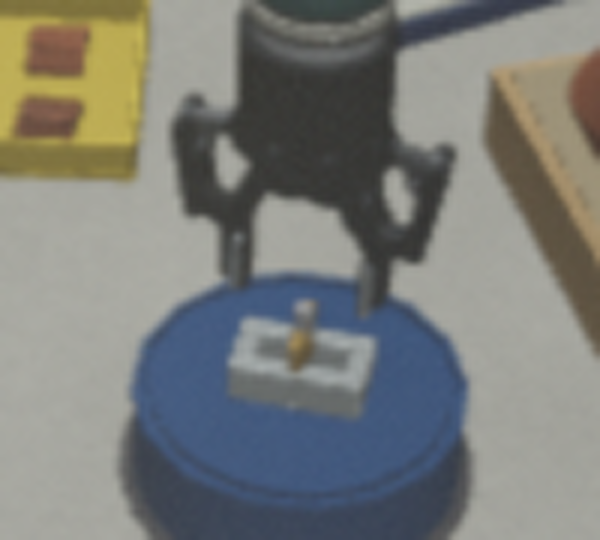

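The nut now lies across the boss, low and close to contact. Regripping, then tightening in small steps while watching torque.

```bash
python3 -m jog '{"twist":[[-0.68,0,0],[-0.68,0,0],[-0.68,0,0],[-0.68,0,0],[-0.68,0,0],[-0.68,0,0],[-0.68,0,0],[-0.68,0,0]],"travel":[[0.6,0.02,-0.02],[1.2,0.02,-0.02],[1.2,0.02,-0.02],[1.2,0.02,-0.02],[1.2,0.02,-0.02],[1.2,0.02,-0.02],[1.2,0.02,-0.02],[1.2,0.02,-0.02]],"grip":[80,80,80,255,255,255,255,255]}' 60; python3 -c "
from h import *
s,p,M=st();go(p); print(s['wrist_torque'])"
python3 -m jog '{"twist":[[1,0,0],[2,0,0],[3,0,0],[3,0,0]],"travel":[[0,0,0],[0,0,0],[0,0,0],[0,0,0]],"grip":[255,255,255,255]}';  python3 -c "
from h import *
s,p,M=st();go(p); print(s['wrist_torque'])"
```

```text
clock: 46.75
tcp_pos: [0.624, -0.0357, 0.0904]
tcp_rot: [0.367, 0.605, 0.367, -0.604]
ft_force: [-2.2, 1.0, 5.6]
gripper_width: 0.0084
tcp [ 0.624  -0.0357  0.0904] jaw yaw -27.51 t 46.75 q7 0.0 w 0.0084 F [-2.2  1.   5.6]
travel [0. 0. 0.]
[0.22798503 0.49350783 0.01748527]
clock: 47.25
tcp_pos: [0.6238, -0.0356, 0.0904]
tcp_rot: [-0.268, -0.654, -0.268, 0.655]
ft_force: [-1.9, 0.4, 6.5]
gripper_width: 0.0085
tcp [ 0.6238 -0.0356  0.0904] jaw yaw -45.44 t 47.25 q7 -0.23 w 0.0085 F [-1.9  0.4  6.5]
travel [0. 0. 0.]
[0.11519184 0.50420784 0.26217845]
```

```bash
for i in 1 2 ; do python3 -m jog '{"twist":[[1,0,0],[1.5,0,0],[1.5,0,0]],"travel":[[0,0,0],[0,0,0],[0,0,0]],"grip":[255,255,255]}' >/dev/null;  python3 -c "
from h import *
s,p,M=st();go(p); print(s['wrist_torque'])"; done
```

```text
tcp [ 0.6238 -0.0355  0.0903] jaw yaw -54.38 t 47.62 q7 -0.34 w 0.0087 F [-2.5  0.8  6.2]
travel [0. 0. 0.]
[0.21421835 0.55754995 0.40935435]
tcp [ 0.6238 -0.0355  0.0903] jaw yaw -63.34 t 48.0 q7 -0.46 w 0.0088 F [-2.5  0.2  5.6]
travel [0. 0. 0.]
[0.23183305 0.56419484 0.44309214]
```

```bash
for i in 1 2 ; do python3 -m jog '{"twist":[[0,0,0],[0,0,0],[0.7,0,0],[1,0,0],[1,0,0]],"travel":[[0,0,0],[0,0,0],[0,0,0],[0,0,0],[0,0,0]],"grip":[255,255,255,255,255]}' 110 >/dev/null;  python3 -c "
from h import *
s,p,M=st();go(p); print(s['wrist_torque'])"; done
```

```text
tcp [ 0.6238 -0.0354  0.0904] jaw yaw -69.35 t 48.62 q7 -0.54 w 0.0069 F [-3.4  1.2  6.2]
travel [0. 0. 0.]
[0.17905916 0.63779711 0.39517003]
tcp [ 0.6236 -0.0354  0.0904] jaw yaw -75.31 t 49.25 q7 -0.62 w 0.0071 F [-3.4  1.   7.7]
travel [0. 0. 0.]
[0.27801332 0.6315787  0.57417157]
```

```bash
python3 -m jog '{"twist":[[0,0,0],[0,0,0],[0,0,0],[0,0,0],[0,0,0],[0,0,0],[0,0,0],[0,0,0],[0,0,0],[0,0,0]],"travel":[[0,0,0],[0,0,0],[-2,0,0],[-4.5,0,0],[-5,-9.3,3.8],[-5,-9.3,3.8],[-5,-9.3,3.8],[-5,-9.3,3.8],[-5,-9.3,3.8],[-5,-9.3,3.8]],"grip":[80,80,80,80,80,80,80,80,80,80]}';  python3 - <<'E'
from h import *
i,_,Xs=grab('side'); j,_,X=grab('top')
r=lambda a,f:cv2.resize(a,None,fx=f,fy=f,interpolation=cv2.INTER_CUBIC)
A=r(i[170:240,325:395],5.7); B=r(j[120:190,305:375],5.7); C=r(i[255:315,310:390],4.9875)[:200]; D=r(i[130:190,260:340],5)[:200]
h=min(A.shape[0],B.shape[0]); t=np.hstack([A[:h],B[:h]])
bt=np.hstack([C[:200,:399],D[:200,:399]]); w=min(t.shape[1],bt.shape[1])
cv2.imwrite('pics/f12.png',np.vstack([t[:,:w],bt[:,:w]])[:,:,::-1])
Z=X[...,2]; rr=np.hypot(X[...,0]-.6238,X[...,1]+.0365)
m=(rr<.1)&(rr>.045)&(rr<.075); P=X[m]; c,*_=np.linalg.lstsq(np.c_[P[:,:2],np.ones(len(P))],P[:,2],rcond=None); print('cover plate z mean',P[:,2].mean(),'tilt deg',np.degrees(np.hypot(*c[:2])))
m=(rr<.03)&(Z>.09)&(Z<.125); P=X[m]; print('nut',m.sum(),P.mean(0).round(4),np.sort(P[:,2]).round(3),cv2.minAreaRect((P[:,:2]*1000).astype(np.float32)))
u,w=np.linalg.eigh(np.cov(P[:,:2].T)); print('axis',np.degrees(np.arctan2(w[1,1],w[0,1])))
E
```

```text
clock: 50.5
tcp_pos: [0.4743, 0.1656, 0.215]
tcp_rot: [0.09, 0.702, 0.089, -0.701]
ft_force: [1.4, -0.6, -0.7]
gripper_width: 0.0587
cover plate z mean 0.06141481534409969 tilt deg 0.20925598364313017
nut 42 [ 0.6217 -0.0366  0.1045] [0.091 0.094 0.094 0.096 0.098 0.098 0.098 0.098 0.099 0.1   0.1   0.1
 0.1   0.101 0.101 0.101 0.101 0.103 0.103 0.103 0.104 0.104 0.104 0.104
 0.105 0.105 0.105 0.105 0.106 0.106 0.106 0.11  0.111 0.111 0.113 0.113
 0.114 0.115 0.115 0.118 0.118 0.119] ((623.0819702148438, -36.62379455566406), (37.932029724121094, 8.849112510681152), 19.57864761352539)
axis -159.31659818537557
```

View pics/f12.png

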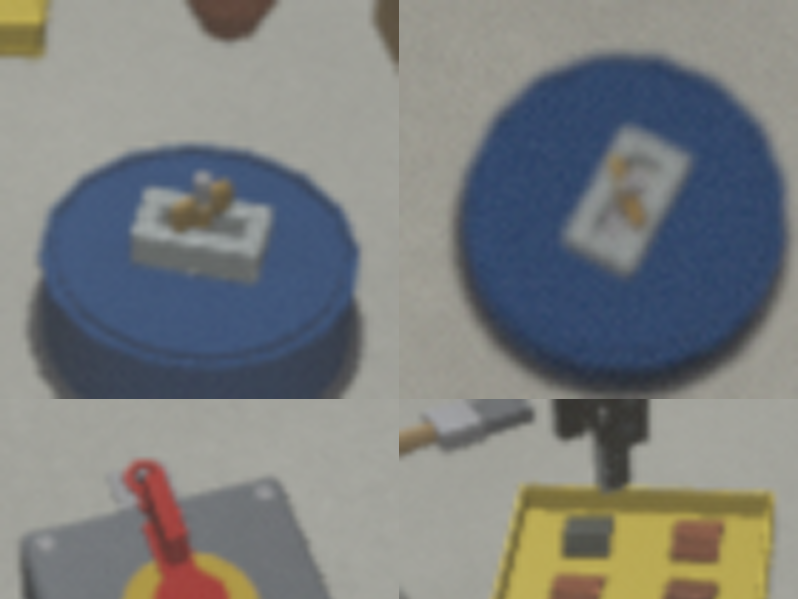

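Views: the cover is flat inside the rim, the handle ring is over the hasp, the sherds are in the tray, and the nut is on the boss at yaw ≈20°. Torque may be partly stud friction, so I'll regrip lower and confirm the nut is snug.

```bash
python3 -m jog '{"twist":[[-0.8,0,0],[-0.8,0,0],[-0.8,0,0],[-0.8,0,0],[-0.8,0,0],[-0.8,0,0],[-0.8,0,0],[-0.8,0,0]],"travel":[[0,9.3,-3.8],[0,9.3,-3.8],[0,9.3,-3.8],[0,9.3,-3.8],[0,9.3,-3.8],[2,9.3,-3.8],[4,9.3,-3.8],[4,9.3,-3.8]],"grip":[80,80,80,80,80,80,80,80]}'; python3 -c "
from h import *
go([.624,-.0359,.087],np.radians(110))"
```

```text
clock: 51.6
tcp_pos: [0.6208, -0.036, 0.1114]
tcp_rot: [-0.117, -0.694, -0.119, 0.7]
ft_force: [0.5, 0.4, 0.2]
gripper_width: 0.0587
tcp [ 0.6208 -0.036   0.1114] jaw yaw -70.82 t 51.6 q7 -0.58 w 0.0587 F [0.5 0.4 0.2]
travel [ 0.975  0.041 -0.13 ]
 twist [29.86  0.05 -0.11]
 twist [-0.14  0.07  0.03]
```

```bash
python3 -m jog '{"twist":[[0,0,0],[0,0,0],[0,0,0],[0,0,0],[0,0,0],[0,0,0],[0,0,0],[0,0,0]],"travel":[[0.5,0,-0.06],[1.05,0,-0.06],[1.05,0,-0.06],[1.05,0,-0.06],[1.05,0,-0.06],[1.05,0,-0.06],[1.05,0,-0.06],[1.05,0,-0.06]],"grip":[80,80,80,255,255,255,255,255]}' 60; python3 -c "
from h import *
s,p,M=st();go(p); print(s['wrist_torque'])"
for i in 1 2 3 4; do python3 -m jog '{"twist":[[0.7,0,0],[1,0,0],[1,0,0]],"travel":[[0,0,0],[0,0,0],[0,0,0]],"grip":[255,255,255]}' 60 >/dev/null;  python3 -c "
from h import *
s,p,M=st();go(p); print(s['wrist_torque'])"; done
```

```text
clock: 52.6
tcp_pos: [0.6256, -0.0347, 0.0892]
tcp_rot: [0.118, 0.697, 0.119, -0.697]
ft_force: [-1.8, 2.7, 5.9]
gripper_width: 0.0087
tcp [ 0.6256 -0.0347  0.0892] jaw yaw -70.69 t 52.6 q7 -0.56 w 0.0087 F [-1.8  2.7  5.9]
travel [0. 0. 0.]
[ 0.40917587  0.34345711 -0.07074092]
tcp [ 0.6256 -0.0348  0.0893] jaw yaw -76.55 t 52.98 q7 -0.63 w 0.0087 F [-2.   1.3  7. ]
travel [0. 0. 0.]
[0.30371121 0.39967719 0.33384133]
tcp [ 0.6257 -0.035   0.0892] jaw yaw -82.51 t 53.35 q7 -0.72 w 0.0087 F [-1.3  1.6  5.9]
travel [0. 0. 0.]
[0.26613771 0.32074154 0.58708999]
tcp [ 0.6258 -0.0352  0.0891] jaw yaw -88.6 t 53.73 q7 -0.8 w 0.0085 F [-1.9  0.4  5.9]
travel [0. 0. 0.]
[0.249217   0.2592818  0.41622902]
tcp [ 0.6257 -0.0353  0.089 ] jaw yaw -94.6 t 54.1 q7 -0.88 w 0.0089 F [-1.8  1.   5.3]
travel [0. 0. 0.]
[0.21489356 0.2567715  0.6616975 ]
```

```bash
python3 -m jog '{"twist":[[0,0,0],[0,0,0],[0,0,0],[0,0,0],[4,0,0],[4,0,0],[4,0,0],[4,0,0],[4,0,0],[4,0,0]],"travel":[[0,0,0],[0,0,0],[-2,0,0],[-4.5,0,0],[-5,-8,6],[-5,-8,6],[-5,-8,6],[-5,-8,6],[-5,-8,6],[-5,-8,6]],"grip":[80,80,80,80,80,80,80,80,80,80]}';  python3 - <<'E'
from h import *
i,_,Xs=grab('side'); j,_,X=grab('top')
r=lambda a,f:cv2.resize(a,None,fx=f,fy=f,interpolation=cv2.INTER_CUBIC)
T=np.hstack([r(i[180:220,335:385],8),r(j[130:170,320:370],8)])
B=r(j[130:330,180:500],2.5)[:500]
B=r(j[140:280,190:490],800/300)
cv2.imwrite('pics/f13.png',np.vstack([T,B[:275]])[:,:,::-1])
Z=X[...,2]; rr=np.hypot(X[...,0]-.6238,X[...,1]+.0365)
m=(rr>.045)&(rr<.075); P=X[m]; c,*_=np.linalg.lstsq(np.c_[P[:,:2],np.ones(len(P))],P[:,2],rcond=None); print('cover z',P[:,2].mean(),'tilt',np.degrees(np.hypot(*c[:2])))
m=(rr<.03)&(Z>.09)&(Z<.125); P=X[m]; print('nut',m.sum(),P.mean(0).round(4),cv2.minAreaRect((P[:,:2]*1000).astype(np.float32)))
u,w=np.linalg.eigh(np.cov(P[:,:2].T)); print('axis',np.degrees(np.arctan2(w[1,1],w[0,1])))
print(st()[1],manip.get_state()['clock'])
E
```

```text
clock: 55.35
tcp_pos: [0.4925, 0.1761, 0.2136]
tcp_rot: [-0.175, 0.685, -0.175, -0.685]
ft_force: [0.2, -0.8, 0.6]
gripper_width: 0.0584
cover z 0.06155583811130314 tilt 0.02694796125905054
nut 46 [ 0.6218 -0.0369  0.1037] ((621.7053833007812, -45.76516342163086), (30.766698837280273, 35.109046936035156), 86.08419036865234)
axis -174.99553150366535
[0.49330108 0.17453544 0.21386189] 55.45
```

View pics/f13.png

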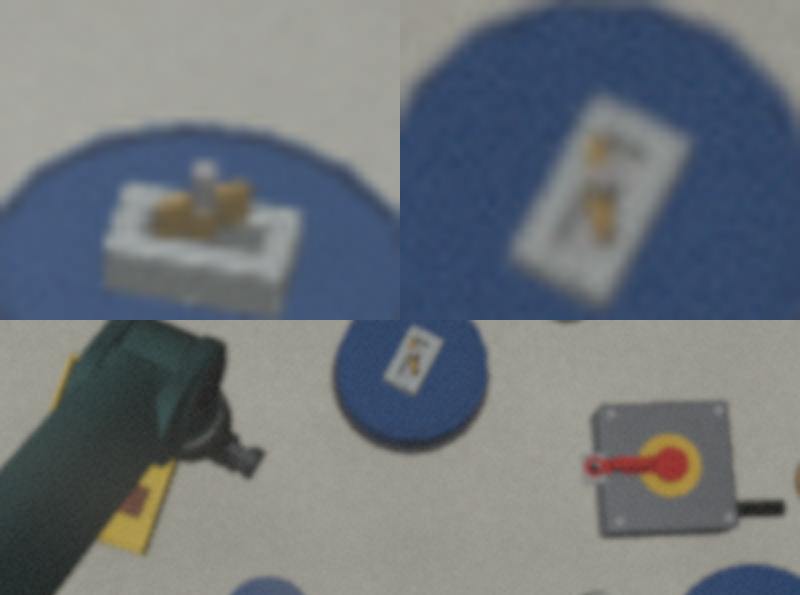

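The nut advanced to ~5° yaw, 327° or more in total. That makes nut_turn at least 5.7, and it resists at 0.6 N·m. The cover is flat and the handle is unchanged, so I'm handing in.

```bash
python3 -c "
from workcell import manip
print(manip.finish_job())"
```

```text
the job is handed in; nothing more can be done
None
```

The job is done in the order asked and handed in at about 55 s; `finish_job` gave no verdict.

- **Isolator:** the handle is at off. It measured 92.1–93.1° against a target of 92.65°, so the padlock hole lines up with the hasp hole to about 1 mm, and the last picture shows it unmoved.
- **Sherds:** all four were on the pot and all four are now in the yellow tray. The side view after the nut was tightened showed them there. In the very last picture the arm hides part of the tray.
- **Cover:** the middle-sized cover is seated inside the rim. Its plate top measured 61.5 mm above the bench, against 61 mm expected, with a tilt of about 0.03°.
- **Wing nut:** I turned it about 327° clockwise, so `nut_turn` should be at least 5.7. It resisted stiffly at about 0.6 N·m and the pads slipped a little at the end. Some of that torque may be the pads rubbing on the stud, so my snugness judgement also rests on the turn measured in the images.
- **Other things:** I touched nothing else on the bench. I did not check every bystander in a final picture.

The arm ended clear of everything.

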